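Load the compression test block

ROBOT

A 7-joint arm with a two-finger parallel gripper is mounted at the origin on a cart in front of the work surface, level with it; the furniture and walls round the work are solid. World frame = base frame: x ahead of the robot, y to its left, z up, the work surface at z = 0. Lengths are in m, angles in rad, forces in N, time in s.
With the tool pointing down it reaches from about 0.4 to 0.85 m from the base axis. Payload 10.4 kg.
Tool frame: the origin (TCP) lies on the centre line of the jaws, within the pads' length; the fingertips stand 11 mm ahead of it and the grasp point (between the pads) lies 8 mm behind it (manip.finger_overhang is the distance from the TCP to the fingertips, in m); z points along the fingers, y is the line along which they close (so a half turn about z gives the same grasp; the last joint's range is limited). The gripper opens to 85 mm and grips with 20 to 120 N. Pads are 22 mm wide; open, the fingers measure 114 mm over their backs; the gripper's body (76 mm by 85 mm) begins 54 mm behind the grasp point. The pads swing forward as they close: fully open they stand 13 mm farther back than shut.
Start: joints at [-1.153, 0.332, -0.065, 1.46, 0.022, 1.35, -0.088], TCP at [0.267, 0.565, 0.204] pointing down, gripper open.
Joint ranges: [-2.6, 2.6], [-0.5, 2.12], [-1.47, 1.34], [0.16, 2.42], [-1.27, 4.41], [0.06, 2.06], [-2.6, 2.6]. Speed limits (rad/s): [2.22, 2.22, 2.79, 2.79, 3.14, 3.14, 3.14].

INTERFACE

Orientations are given as a unit quaternion [x, y, z, w].
In Python, from workcell import manip, imaging, workorder gives the robot as it stands.
- The arm moves only by the tool jog_arm, never from a script. Its argument "deltas" is a list of rows, each an object with "gripper": the opening, from 0 (shut) to 1 (fully open); "offset": the shift along the tool's x, y, z in m, a list of three; "rotation": the turn, a rotation vector about the tool's x, y, z in degrees, a list of three. In form: [{"gripper": gripper, "offset": [tx, ty, tz], "rotation": [ax, ay, az]}, ...]. A call has 1 to 20 rows; each row shifts and turns the commanded pose from where the row before left it, along the tool's axes as they then stand; what a row does not reach is not made up. A row lasts 1/10 s, in which the tool goes at most 50 mm and 8.59 degrees, less where a joint would pass 70% of its speed; a pose out of reach is approached as far as the arm can. A call with a gripper value outside its range is refused whole. The fingers move at their own pace and stop on an object; "newtons" is the grip in N (left out, the last holds). Time passes only in rows, so rows that do not move let the fingers close. It gives the time, the measured TCP pose, the force, the opening and the grip force at its end, in the units of the state.
- manip.get_obs(): the state, without advancing time (a new reading comes with each control period).
- imaging.camera(name): name is "scene" or "top" or "wrist"; returns the picture (480x640x3 uint8, blue, green, red); there is no depth.
- imaging.camera_model(name): a dict with "camera_matrix" (3x3 intrinsics, pixels), "world_to_cam" (4x4, takes a point from world to camera coordinates); the wrist camera has in their place "hand_eye" (4x4, takes a point from camera to tool coordinates, whose origin is the TCP and whose axes are the flange's). Camera axes: x right, y up, looking along -z (the intrinsics and any distortion apply to the point x, -y, -z); pixel columns grow to the right and rows downward; lengths in m; the calibration is good to about 2 mm. A picture is of the moment at which its call begins: read the wrist's pose just before it. camera_model takes no time and is no camera call.
- workorder.hand_in(): hands the job in; it is judged then, once.
The state is a dict: "clock": time; "joint_pos": joint angles; "joint_velocities": joint speeds; "tau": joint torques, N m; "position": TCP position; "ee_rot": TCP orientation; "ft_force": force on the tool from outside, world axes, zero at the start; "torque": the same for the moment, N m; "grip_width": opening from 0.0 (shut) to 1.0 (fully open); "grasp_force": force on a finger pad.
Only numpy, scipy, OpenCV 4.12 (cv2) and the standard library are available. Lean on these libraries where they do the work, as an engineer would, in place of code of your own. Each camera call takes 0.05 s, during which the arm holds its last target. There are 200 camera calls.

TASK

Load the compression test block: lay every orange test button on the bench flat in the bottom of a steel cup of its own, then shut all four cups, a cup left empty too, with the hexagonal brass plugs. Hold a plug by its knob, press it lightly on the cup and turn it little by little until it drops fully home in the hexagonal recess; let go of everything at the end. Leave the beaker, the vials and the petri dish where they stand.

Things in the scene. Friction and masses are not known exactly. Their poses are not given: they have to be found in the camera images.
- block: test block: grey plate 150 x 150 x 6 mm fixed to the bench, carrying four steel cups (64 mm across outside) in a 2 x 2 square, 76 mm between centres; cup rims are 34 mm above the bench; origin at the centre of the plate's underside, x and y along its edges, z up
- cell0 (a point): centre of a cup's mouth, level with its rim; axes as the block's. From the rim down: hexagonal recess 42 mm across flats, 6 mm deep, ending on a flat ledge; below it a round bore 32 mm across, 17 mm deep (floor 23 mm below the mouth). How the hexagon is turned about the vertical differs from cup to cup and is not told here
- cell1 (a point): centre of a cup's mouth, level with its rim; axes as the block's. From the rim down: hexagonal recess 42 mm across flats, 6 mm deep, ending on a flat ledge; below it a round bore 32 mm across, 17 mm deep (floor 23 mm below the mouth). How the hexagon is turned about the vertical differs from cup to cup and is not told here
- cell2 (a point): centre of a cup's mouth, level with its rim; axes as the block's. From the rim down: hexagonal recess 42 mm across flats, 6 mm deep, ending on a flat ledge; below it a round bore 32 mm across, 17 mm deep (floor 23 mm below the mouth). How the hexagon is turned about the vertical differs from cup to cup and is not told here
- cell3 (a point): centre of a cup's mouth, level with its rim; axes as the block's. From the rim down: hexagonal recess 42 mm across flats, 6 mm deep, ending on a flat ledge; below it a round bore 32 mm across, 17 mm deep (floor 23 mm below the mouth). How the hexagon is turned about the vertical differs from cup to cup and is not told here
- button0: orange round test button, 30 mm across, 16 mm thick, 1.5 mm chamfers, 30 g, lying flat on the bench; origin at the centre of its underside, z along its axis. Home in a bore its top is 1 mm below the ledge. May be absent
- button1: orange round test button, 30 mm across, 16 mm thick, 1.5 mm chamfers, 30 g, lying flat on the bench; origin at the centre of its underside, z along its axis. Home in a bore its top is 1 mm below the ledge. May be absent
- button2: orange round test button, 30 mm across, 16 mm thick, 1.5 mm chamfers, 30 g, lying flat on the bench; origin at the centre of its underside, z along its axis. Home in a bore its top is 1 mm below the ledge. May be absent
- button3: orange round test button, 30 mm across, 16 mm thick, 1.5 mm chamfers, 30 g, lying flat on the bench; origin at the centre of its underside, z along its axis. Home in a bore its top is 1 mm below the ledge. May be absent
- plug0: plug: brass hexagon 40 mm across flats, 10 mm thick, lower edge chamfered 2 mm; black round knob 24 mm across on it, to grip firmly 14 to 36 mm above the underside (slips if gripped weakly and pressed); about 100 g. Origin: centre of the underside; z up, x through a corner. Home, the underside is on the ledge, 6 mm below the mouth; over about 5 degrees off it stays on the rim
- plug1: plug: brass hexagon 40 mm across flats, 10 mm thick, lower edge chamfered 2 mm; black round knob 24 mm across on it, to grip firmly 14 to 36 mm above the underside (slips if gripped weakly and pressed); about 100 g. Origin: centre of the underside; z up, x through a corner. Home, the underside is on the ledge, 6 mm below the mouth; over about 5 degrees off it stays on the rim
- plug2: plug: brass hexagon 40 mm across flats, 10 mm thick, lower edge chamfered 2 mm; black round knob 24 mm across on it, to grip firmly 14 to 36 mm above the underside (slips if gripped weakly and pressed); about 100 g. Origin: centre of the underside; z up, x through a corner. Home, the underside is on the ledge, 6 mm below the mouth; over about 5 degrees off it stays on the rim
- plug3: plug: brass hexagon 40 mm across flats, 10 mm thick, lower edge chamfered 2 mm; black round knob 24 mm across on it, to grip firmly 14 to 36 mm above the underside (slips if gripped weakly and pressed); about 100 g. Origin: centre of the underside; z up, x through a corner. Home, the underside is on the ledge, 6 mm below the mouth; over about 5 degrees off it stays on the rim
- beaker: glass beaker, 83 x 92 x 118 mm, at the back; bystander; origin under its centre
- vial_a: small vial with a black cap and pink filling, 24 x 24 x 54 mm; bystander; origin under its centre
- vial_b: small vial with a black cap and blue filling, 24 x 24 x 54 mm; bystander; origin under its centre
- petri_a: glass petri dish, 60 mm across, 16 mm high, at the back; bystander; origin under its centre

How it is judged:
At the end, for the whole second after the job is handed in: each button present lies flat (within 0.15 rad) on the bore floor of its own cup, within 6 mm of its axis; all four plugs are home, one in each cup: within 4 mm of its axis, underside 25 to 30 mm above the block's underside (4 mm or more below the rim), tilted under 0.08 rad, at rest ((horizontal distance between button0 and cell0 below 0.006 m or horizontal distance between button0 and cell1 below 0.006 m or horizontal distance between button0 and cell2 below 0.006 m or horizontal distance between button0 and cell3 below 0.006 m) and z of button0 in the frame of block between 0.008 and 0.015 m and angle between the z axis of each of button0, button1, button2, button3 and the z axis of block, either way round below 0.15 rad and (horizontal distance between button1 and cell0 below 0.006 m or horizontal distance between button1 and cell1 below 0.006 m or horizontal distance between button1 and cell2 below 0.006 m or horizontal distance between button1 and cell3 below 0.006 m) and z of button1 in the frame of block between 0.008 and 0.015 m and (horizontal distance between button2 and cell0 below 0.006 m or horizontal distance between button2 and cell1 below 0.006 m or horizontal distance between button2 and cell2 below 0.006 m or horizontal distance between button2 and cell3 below 0.006 m) and z of button2 in the frame of block between 0.008 and 0.015 m and (horizontal distance between button3 and cell0 below 0.006 m or horizontal distance between button3 and cell1 below 0.006 m or horizontal distance between button3 and cell2 below 0.006 m or horizontal distance between button3 and cell3 below 0.006 m) and z of button3 in the frame of block between 0.008 and 0.015 m and (horizontal distance between plug0 and cell0 below 0.004 m or horizontal distance between plug0 and cell1 below 0.004 m or horizontal distance between plug0 and cell2 below 0.004 m or horizontal distance between plug0 and cell3 below 0.004 m) and z of plug0 in the frame of block between 0.025 and 0.03 m and angle between each of plug0, plug1, plug2, plug3's own z axis and vertical below 0.08 rad and linear speed of each of plug0, plug1, plug2, plug3 below 0.02 m/s and (horizontal distance between plug1 and cell0 below 0.004 m or horizontal distance between plug1 and cell1 below 0.004 m or horizontal distance between plug1 and cell2 below 0.004 m or horizontal distance between plug1 and cell3 below 0.004 m) and z of plug1 in the frame of block between 0.025 and 0.03 m and (horizontal distance between plug2 and cell0 below 0.004 m or horizontal distance between plug2 and cell1 below 0.004 m or horizontal distance between plug2 and cell2 below 0.004 m or horizontal distance between plug2 and cell3 below 0.004 m) and z of plug2 in the frame of block between 0.025 and 0.03 m and (horizontal distance between plug3 and cell0 below 0.004 m or horizontal distance between plug3 and cell1 below 0.004 m or horizontal distance between plug3 and cell2 below 0.004 m or horizontal distance between plug3 and cell3 below 0.004 m) and z of plug3 in the frame of block between 0.025 and 0.03 m); the robot touches nothing.
It fails at once if the glass beaker is knocked over or shifted by more than 40 mm (distance of beaker from where it was at the start of the episode above 0.04 m or angle between beaker's own z axis and vertical above 0.5 rad).
It fails at once if the vial with the pink filling is knocked over or shifted by more than 40 mm (distance of vial_a from where it was at the start of the episode above 0.04 m or angle between vial_a's own z axis and vertical above 0.5 rad).
It fails at once if the vial with the blue filling is knocked over or shifted by more than 40 mm (distance of vial_b from where it was at the start of the episode above 0.04 m or angle between vial_b's own z axis and vertical above 0.5 rad).
It fails at once if the petri dish is knocked over or shifted by more than 40 mm (distance of petri_a from where it was at the start of the episode above 0.04 m or angle between petri_a's own z axis and vertical above 0.5 rad).
Of button0, button1, button2, button3 only 3 to 4 are there at a start; the rules pass over those that are not, and their reading is None.
At some moment in a run one of plug0, plug1, plug2, plug3, button0, button1, button2, button3 may be knocked a few centimetres aside while the robot is not near it.
It also fails if it takes over 210 s, if anything falls off the work surface, if the arm or the gripper's body presses on something with over 40 N, if the wrist force passes 120 N, or if a joint passes its speed limit or range.

## Working session

There is one attempt and no reset: what is moved stays moved. The work goes in short steps, Python scripts to look and compute and a tool call to move; the robot and the scene stay as the last step left them, time stands still between calls to the robot, and variables do not carry over. Pictures are saved under pics/ and viewed, at most 14 in all, crops included, and the job is handed in when it is done.

Besides the shell and the picture viewer there is one more tool, called after "Request:" by a JSON object that holds its "op" and its "data". jog_arm: Moves the arm, as the interface text tells. Its arguments: {"type":"object","properties":{"deltas":{"type":"array","items":{"type":"object","properties":{"gripper":{"type":"number"},"offset":{"type":"array","items":{"type":"number"}},"rotation":{"type":"array","items":{"type":"number"}}}}},"newtons":{"type":"number"}},"required":["deltas"]}

```bash
mkdir -p pics; python3 - <<'E'
from workcell import manip, imaging
import cv2,numpy as np
np.set_printoptions(precision=4,suppress=True)
o=manip.get_obs(); print(o)
a=imaging.camera("top");b=imaging.camera("scene")
cv2.imwrite("pics/top0.png",a);cv2.imwrite("pics/scene0.png",b)
for n in("top","scene","wrist"): print(n,imaging.camera_model(n))
E
```

```text
{'clock': 0.0, 'joint_pos': array([-1.1526,  0.3329, -0.0647,  1.4609,  0.0216,  1.3499, -0.0885]), 'joint_velocities': array([ 0.0006, -0.0002, -0.0011,  0.0001,  0.0005, -0.0004, -0.0005]), 'tau': array([ -0.0002, -62.5447,   0.0488, -39.1613,   0.0162,   0.01  ,
         0.    ]), 'position': array([0.2665, 0.5649, 0.2033]), 'ee_rot': array([ 0.2186,  0.9758, -0.0007, -0.0001]), 'ft_force': array([-0.5133,  0.5721,  0.6061]), 'torque': array([0.0253, 0.024 , 0.0394]), 'grasp_force': 0.0, 'grip_width': 0.9936693394027666}
top {'camera_matrix': array([[438.8359,   0.    , 330.3834],
       [  0.    , 438.8359, 244.8062],
       [  0.    ,   0.    ,   1.    ]]), 'world_to_cam': array([[-0.0191, -0.9998, -0.0036,  0.268 ],
       [ 0.9743, -0.0195,  0.2246, -0.5239],
       [-0.2247,  0.0008,  0.9744, -0.8522],
       [ 0.    ,  0.    ,  0.    ,  1.    ]])}
scene {'camera_matrix': array([[592.9657,   0.    , 318.3462],
       [  0.    , 592.9657, 238.6494],
       [  0.    ,   0.    ,   1.    ]]), 'world_to_cam': array([[-0.6354, -0.7721, -0.0138,  0.5189],
       [ 0.3354, -0.292 ,  0.8957, -0.1735],
       [-0.6955,  0.5645,  0.4445, -0.8218],
       [ 0.    ,  0.    ,  0.    ,  1.    ]])}
wrist {'camera_matrix': array([[392.1916,   0.    , 315.0633],
       [  0.    , 392.1916, 241.9776],
       [  0.    ,   0.    ,   1.    ]]), 'hand_eye': array([[ 0.0006,  0.9479,  0.3186,  0.0826],
       [ 1.    , -0.0004, -0.0006, -0.    ],
       [-0.0004,  0.3186, -0.9479, -0.1705],
       [ 0.    ,  0.    ,  0.    ,  1.    ]])}
```

View pics/top0.png

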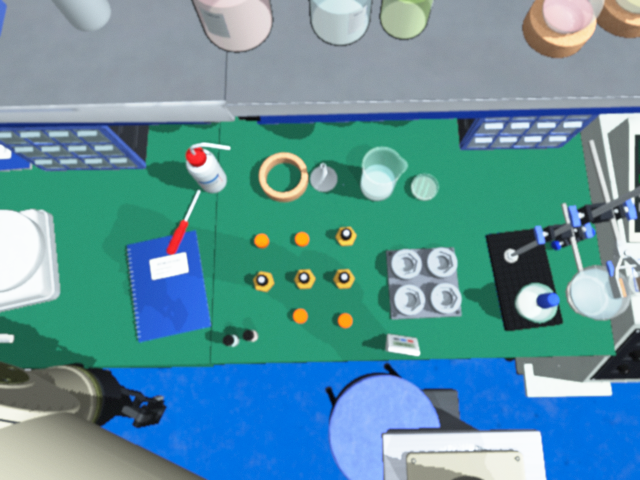

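View pics/scene0.png

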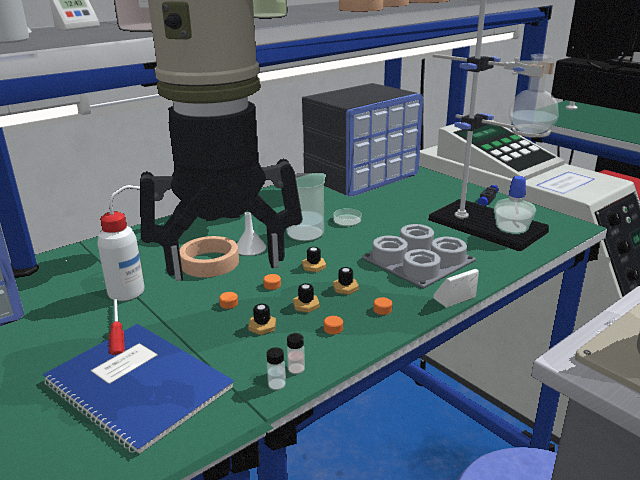

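Top view: 4 orange buttons at (262,240), (302,239), (300,316) and (345,320). 4 brass plugs with black knobs at (263,281), (305,278), (344,278) and (346,236). The block's cups are at (408,263), (441,262), (409,299) and (445,298), all empty. The vials at (230,340) and (250,335) are near the front edge; the scene view agrees.

```bash
cat > h.py <<'E'
from workcell import manip, imaging
import cv2,numpy as np
from scipy.spatial.transform import Rotation as R
np.set_printoptions(precision=4,suppress=True)
def pose(o):
    T=np.eye(4);T[:3,:3]=R.from_quat(o["ee_rot"]).as_matrix();T[:3,3]=o["position"];return T
def cam(n):
    "image, K, cam-to-world"
    m=imaging.camera_model(n);o=manip.get_obs()
    im=imaging.camera(n)
    C=pose(o)@m["hand_eye"] if n=="wrist" else np.linalg.inv(m["world_to_cam"])
    return im,m["camera_matrix"],C
def cast(uv,z,K,C):
    uv=np.atleast_2d(np.asarray(uv,float))
    d=np.c_[(uv[:,0]-K[0,2])/K[0,0],-(uv[:,1]-K[1,2])/K[1,1],-np.ones(len(uv))]@C[:3,:3].T
    return C[:3,3]+d*((z-C[2,3])/d[:,2])[:,None]
def proj(p,K,C):
    q=(np.atleast_2d(p)-C[:3,3])@C[:3,:3]
    return np.c_[K[0,0]*q[:,0]/-q[:,2]+K[0,2],K[1,1]*-q[:,1]/-q[:,2]+K[1,2]]
def mask(im,kind):
    h=cv2.cvtColor(im,cv2.COLOR_BGR2HSV)
    lo,hi={"orange":((3,190,120),(14,255,255)),"brass":((15,100,80),(28,255,255)),
           "black":((0,0,0),(180,255,55))}[kind]
    return cv2.inRange(h,lo,hi)
def blobs(m,amin,amax):
    n,l,s,c=cv2.connectedComponentsWithStats(m)
    return [(c[i],s[i],l==i) for i in range(1,n) if amin<s[i,4]<amax]
def tool(p):
    "world xyz offset of target from TCP in tool axes"
    T=pose(manip.get_obs());return T[:3,:3].T@(np.asarray(p)-T[:3,3])
E
python3 - <<'E'
from h import *
im,K,C=cam("top")
roi=np.zeros(im.shape[:2],np.uint8);roi[205:355,215:475]=255
for k,z in(("orange",.013),("brass",.008)):
    m=mask(im,k)&roi
    for c,s,_ in blobs(m,30,500): print(k,c,s[4],cast(c,z,K,C)[0][:2])
# plate: grey
h=cv2.cvtColor(im,cv2.COLOR_BGR2HSV);m=cv2.inRange(h,(0,0,60),(180,60,255))&roi
for c,s,l in blobs(m,1000,9000):
    pts=np.argwhere(l)[:,::-1].astype(np.float32);r=cv2.minAreaRect(pts);print("plate",c,s,r)
    for q in cv2.boxPoints(r): print(cast(q,.006,K,C)[0])
for u in((408,263),(441,262),(409,299),(445,298)):print("cup",cast(u,.034,K,C)[0])
for u,z in(((230,340),.054),((250,335),.054)):print("vial",cast(u,z,K,C)[0])
E
```

```text
brass [345.3861 237.1782] 202 [0.5577 0.2242]
brass [261.4218 239.7823] 147 [0.5555 0.4097]
brass [302.0136 238.3265] 147 [0.557 0.32 ]
brass [343.4484 279.0135] 223 [0.4646 0.2309]
brass [304.6036 279.4685] 222 [0.4653 0.3149]
brass [263.8326 281.8722] 227 [0.4618 0.403 ]
brass [300.1783 315.7707] 157 [0.3878 0.3247]
brass [345.4088 320.1384] 159 [0.3768 0.229 ]
plate [423.0861 282.9523] [ 387  247   74   72 4739] ((423.68505859375, 282.5165710449219), (69.1148681640625, 71.32233428955078), 86.98721313476562)
[0.5276 0.1351 0.006 ]
[ 0.5329 -0.022   0.006 ]
[ 0.3826 -0.0171  0.006 ]
[0.3777 0.1345 0.006 ]
cup [0.4922 0.0941 0.034 ]
cup [0.493  0.0241 0.034 ]
cup [0.4162 0.0965 0.034 ]
cup [0.4168 0.0215 0.034 ]
vial [0.3396 0.4617 0.054 ]
vial [0.3486 0.422  0.054 ]
```

Request:
{"op": "jog_arm", "data": {"deltas": [{"gripper":1,"offset":[0,0,-0.016],"rotation":[0,0,-8.4]},{"gripper":1,"offset":[0,0,-0.016],"rotation":[0,0,-8.4]},{"gripper":1,"offset":[0,0,-0.016],"rotation":[0,0,-8.4]},{"gripper":1,"offset":[-0.0163,-0.0255,0],"rotation":[0,0,0]},{"gripper":1,"offset":[-0.0163,-0.0255,0],"rotation":[0,0,0]},{"gripper":1,"offset":[-0.0163,-0.0255,0],"rotation":[0,0,0]},{"gripper":1,"offset":[-0.0163,-0.0255,0],"rotation":[0,0,0]},{"gripper":1,"offset":[-0.0163,-0.0255,0],"rotation":[0,0,0]},{"gripper":1,"offset":[-0.0163,-0.0255,0],"rotation":[0,0,0]},{"gripper":1,"offset":[-0.0163,-0.0255,0],"rotation":[0,0,0]},{"gripper":1,"offset":[-0.0163,-0.0255,0],"rotation":[0,0,0]},{"gripper":1,"offset":[-0.0163,-0.0255,0],"rotation":[0,0,0]},{"gripper":1,"offset":[-0.0163,-0.0255,0],"rotation":[0,0,0]},{"gripper":1,"offset":[0,0,0],"rotation":[0,0,0]},{"gripper":1,"offset":[0,0,0],"rotation":[0,0,0]},{"gripper":1,"offset":[0,0,0],"rotation":[0,0,0]}], "newtons": 40}}

```text
clock: 1.75
position: [0.4286, 0.3111, 0.252]
ee_rot: [-0.0, 1.0, 0.0, -0.0]
ft_force: [-0.4, -0.6, 0.3]
grip_width: 1.001
grasp_force: 0.0
```

```bash
python3 - <<'E'
from h import *
o=manip.get_obs();print(o["clock"],o["position"],o["joint_pos"],R.from_quat(o["ee_rot"]).as_matrix())
im,K,C=cam("wrist");cv2.imwrite("pics/w1.png",im);np.savez("w1.npz",im=im,K=K,C=C)
E
```

```text
1.75 [0.4286 0.3111 0.252 ] [-0.7713  0.0975  0.062   1.6427 -0.0066  1.4018  0.8629] [[-1.     -0.0005 -0.0005]
 [-0.0005  1.      0.0002]
 [ 0.0005  0.0002 -1.    ]]
```

View pics/w1.png

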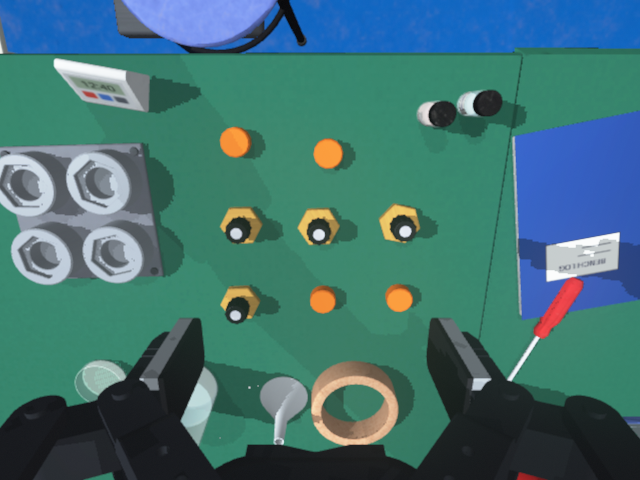

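Wrist view: buttons at (235,142), (328,154), (322,299) and (399,298). Knob tops with white dots at (237,232), (318,233), (404,231) and (235,315). The block with hex recesses is at left and the vials are at upper right (436,114), (480,103).

```bash
cat >> h.py <<'E'
def buttons(im,K,C,amin=150,amax=20000):
    h=cv2.cvtColor(im,cv2.COLOR_BGR2HSV);m=cv2.inRange(h,(3,150,90),(20,255,255))
    out=[]
    for c,s,l in blobs(m,amin,amax):
        V=h[...,2];v=V[l];t,_=cv2.threshold(v,0,255,cv2.THRESH_OTSU)
        top=((V>t)&l).astype(np.uint8)
        cn=max(cv2.findContours(l.astype(np.uint8),0,1)[0],key=cv2.contourArea)[:,0]
        P=cast(cn,.016,K,C)[:,:2]
        ct=max(cv2.findContours(top,0,1)[0],key=cv2.contourArea)[:,0]
        Q=cast(ct,.016,K,C)[:,:2]
        e=cv2.fitEllipse(Q.astype(np.float32)*1000) if len(Q)>5 else None
        out.append((c,s[4],np.array(cv2.minEnclosingCircle(P.astype(np.float32))[0]),P.max(0)-P.min(0),e,(v<t).mean(),t,v.mean()))
    return out
def hexang(pts):
    "orientation mod 60 deg of the corners, from a closed contour of xy points: 6-fold phase of edge directions"
    d=np.roll(pts,-3,0)-np.roll(pts,3,0);a=np.arctan2(d[:,1],d[:,0]);w=np.hypot(*d.T)
    return np.degrees(np.angle((w*np.exp(6j*a)).sum())/6)
def plugs(im,K,C,amin=200,amax=40000):
    h=cv2.cvtColor(im,cv2.COLOR_BGR2HSV);m=cv2.inRange(h,(15,70,70),(30,255,255));out=[]
    for c,s,l in blobs(m,amin,amax):
        cn=max(cv2.findContours(l.astype(np.uint8),0,1)[0],key=cv2.contourArea)
        hull=cv2.convexHull(cn)
        P=cast(cn[:,0],.010,K,C)[:,:2]
        out.append((c,s[4],P.mean(0),P.max(0)-P.min(0),hexang(P)))
    return out
E
python3 - <<'E'
from h import *
d=np.load("w1.npz");im,K,C=d["im"],d["K"],d["C"]
for b in buttons(im,K,C):print(*b)
for b in plugs(im,K,C):print(*b)
h=cv2.cvtColor(im,cv2.COLOR_BGR2HSV)
w=cv2.inRange(h,(0,0,170),(180,60,255));w[:200]=0;w[330:]=0;w[:,:200]=0;w[:,430:]=0
for c,s,_ in blobs(w,30,600):print("dot",c,s[4],cast(c,.036,K,C)[0])
for r in (136,142,148,154,158):print(h[r,235])
E
```

```text
[235.1348 141.6245] 727 [0.3767 0.2312] [0.0284 0.0304] ((376.45245361328125, 229.75518798828125), (27.202978134155273, 27.917205810546875), 83.74026489257812) 0.11279229711141678 197.0 234.1430536451169
[327.9139 153.1083] 674 [0.3877 0.3243] [0.0279 0.0285] ((387.6947937011719, 324.155517578125), (27.22813606262207, 27.942873001098633), 115.5195541381836) 0.06676557863501484 215.0 244.36943620178042
[398.5729 297.6995] 569 [0.5504 0.4071] [0.0331 0.0306] ((552.8485717773438, 408.36004638671875), (26.911231994628906, 28.708356857299805), 142.01531982421875) 0.21441124780316345 212.0 232.51493848857646
[322.4855 299.0924] 552 [0.5521 0.3203] [0.0332 0.0288] ((554.79443359375, 319.7982177734375), (26.875314712524414, 28.436161041259766), 129.37277221679688) 0.20108695652173914 195.0 221.91847826086956
[327.3701 153.3215] 535 [0.3881 0.3234] [0.0253 0.0269] -2.8282204267853586
[396.576  219.5774] 691 [0.4631 0.4033] [0.0431 0.0445] 18.575256884195227
[243.2901 220.8901] 655 [0.4638 0.2316] [0.041 0.045] -28.486261370334315
[318.108  222.5947] 676 [0.4668 0.3152] [0.041  0.0449] -27.314455513106264
[241.5969 297.9503] 583 [0.5563 0.2249] [0.0416 0.0448] -26.78664437075942
[399.136 300.432] 375 [0.5585 0.4095] [0.026  0.0265] 7.9813160088258766
[375.2371 372.1121] 232 [0.6568 0.385 ] [0.0327 0.0416] -15.06746341034786
[336.835  436.1683] 303 [0.7575 0.3444] [0.0402 0.0723] -17.971946396314397
dot [404.8952 231.0952] 105 [0.4641 0.4042 0.036 ]
dot [235.7959 233.0408] 98 [0.4664 0.2298 0.036 ]
dot [318.5    234.1346] 104 [0.4675 0.3152 0.036 ]
dot [235.0385 315.0513] 78 [0.5616 0.223  0.036 ]
[ 15 192 252]
[ 14 196 246]
[ 14 196 246]
[ 14 196 245]
[ 76 115 126]
```

Request:
{"op": "jog_arm", "data": {"deltas": [{"gripper":0.7,"offset":[-0.003,-0.03,0.004],"rotation":[0,0,0]},{"gripper":0.7,"offset":[-0.003,-0.03,0.004],"rotation":[0,0,0]},{"gripper":0.7,"offset":[-0.003,-0.03,0.004],"rotation":[0,0,0]},{"gripper":0.7,"offset":[-0.003,-0.03,0.004],"rotation":[0,0,0]},{"gripper":0.7,"offset":[-0.003,-0.03,0.004],"rotation":[0,0,0]},{"gripper":0.7,"offset":[-0.003,-0.03,0.004],"rotation":[0,0,0]},{"gripper":0.7,"offset":[-0.003,-0.03,0.004],"rotation":[0,0,0]},{"gripper":0.7,"offset":[-0.003,-0.03,0.004],"rotation":[0,0,0]},{"gripper":0.7,"offset":[0,0,0],"rotation":[0,0,0]},{"gripper":0.7,"offset":[0,0,0],"rotation":[0,0,0]},{"gripper":0.7,"offset":[0,0,0],"rotation":[0,0,0]}]}}

```text
clock: 2.9
position: [0.4531, 0.0717, 0.2202]
ee_rot: [-0.001, 1.0, 0.0, 0.0]
ft_force: [0.5, 0.2, -0.4]
grip_width: 0.703
grasp_force: 0.0
```

```bash
python3 - <<'E'
from h import *
print(manip.get_obs()["joint_pos"])
im,K,C=cam("wrist");cv2.imwrite("pics/w2.png",im);np.savez("w2.npz",im=im,K=K,C=C)
E
```

```text
[-0.5393 -0.0609  0.2732  1.8665  0.0167  1.3335  1.3017]
```

View pics/w2.png

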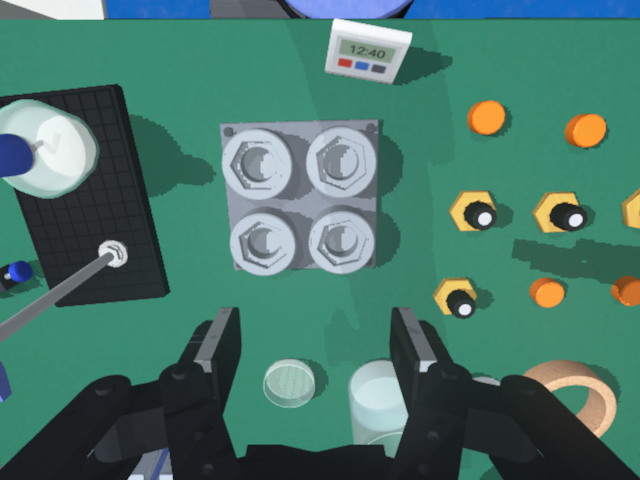

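Wrist view: cups at about (257,163), (341,161), (263,242) and (342,241), with hexagon recesses clearly seen. I'll rectify on the rim plane.

```bash
python3 - <<'E'
from h import *
d=np.load("w2.npz");im,K,C=d["im"],d["K"],d["C"]
s=3.5;x0,y0=.375,-.025;N=570   # rect: col=(y-y0)*1000*s ; row=(x-x0)*1000*s
cor=np.array([[x0,y0],[x0,y0+N/s/1e3],[x0+N/s/1e3,y0+N/s/1e3],[x0+N/s/1e3,y0]])
src=proj(np.c_[cor,np.full(4,.034)],K,C).astype(np.float32)
H=cv2.getPerspectiveTransform(src,np.float32([[0,0],[N,0],[N,N],[0,N]]))
r=cv2.warpPerspective(im,H,(N,N));g=cv2.cvtColor(r,cv2.COLOR_BGR2GRAY)
cs=cv2.HoughCircles(cv2.GaussianBlur(g,(5,5),1.5),cv2.HOUGH_GRADIENT_ALT,1.5,150,param1=150,param2=.6,minRadius=int(30*s),maxRadius=int(34*s))
print(cs)
if cs is not None:
    for c in cs[0]: print("xy",x0+c[1]/s/1e3,y0+c[0]/s/1e3,"R mm",c[2]/s)
cv2.imwrite("pics/rect.png",r)
E
```

```text
[[[424.5    408.     110.5742]
  [156.     148.5    109.6407]
  [157.5    417.     110.7625]
  [417.     141.     109.5284]]]
xy 0.49157143 0.096285716 R mm 31.592632
xy 0.41742855 0.01957143 R mm 31.325924
xy 0.49414286 0.020000001 R mm 31.646439
xy 0.4152857 0.09414286 R mm 31.293818
```

View pics/rect.png

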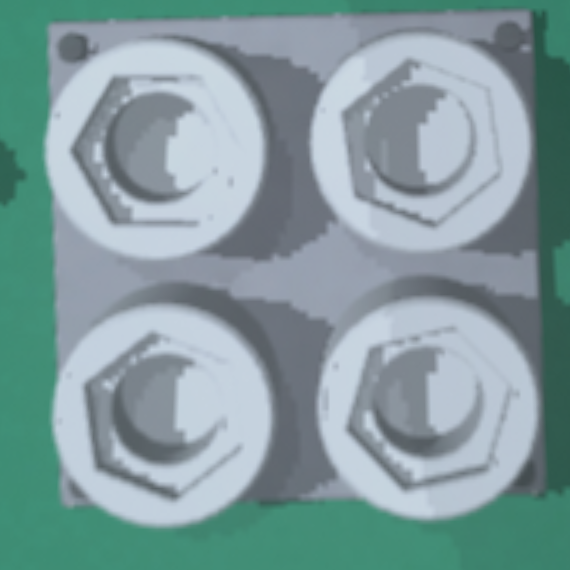

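Request:
{"op": "jog_arm", "data": {"deltas": [{"gripper":0.65,"offset":[0.0128,0.0263,0.01],"rotation":[0,0,0]},{"gripper":0.65,"offset":[0.0128,0.0263,0.01],"rotation":[0,0,0]},{"gripper":0.65,"offset":[0.0128,0.0263,0.01],"rotation":[0,0,0]},{"gripper":0.65,"offset":[0.0128,0.0263,0.01],"rotation":[0,0,0]},{"gripper":0.65,"offset":[0.0128,0.0263,0.01],"rotation":[0,0,0]},{"gripper":0.65,"offset":[0.0128,0.0263,0.01],"rotation":[0,0,0]},{"gripper":0.65,"offset":[0,0,0.02],"rotation":[0,0,0]},{"gripper":0.65,"offset":[0,0,0.02],"rotation":[0,0,0]},{"gripper":0.65,"offset":[0,0,0.02],"rotation":[0,0,0]},{"gripper":0.65,"offset":[0,0,0.02],"rotation":[0,0,0]},{"gripper":0.65,"offset":[0,0,0.02],"rotation":[0,0,0]},{"gripper":0.65,"offset":[0,0,0.01],"rotation":[0,0,0]},{"gripper":0.65,"offset":[0,0,0],"rotation":[0,0,0]},{"gripper":0.65,"offset":[0,0,0],"rotation":[0,0,0]}]}}

```text
clock: 4.35
position: [0.3767, 0.2286, 0.0507]
ee_rot: [0.0, 1.0, 0.0, 0.0]
ft_force: [0.4, 0.6, 0.0]
grip_width: 0.65
grasp_force: 0.0
```

```bash
python3 - <<'E'
from h import *
f=manip.finger_overhang;print(f() if callable(f) else f)
o=manip.get_obs();print(o["position"],R.from_quat(o["ee_rot"]).as_matrix()[:,0])
im,K,C=cam("wrist")
for b in buttons(im,K,C,800):print(*b[:5])
print(tool([.3765,.2298,.019]))
cv2.imwrite("pics/w3.png",im)
E
```

```text
0.011
[0.3767 0.2286 0.0507] [-1.      0.0003 -0.0004]
[316.8845 260.6704] 2260 [0.3746 0.2297] [0.0331 0.0288] ((376.0485534667969, 229.4579620361328), (27.852773666381836, 29.40251922607422), 117.58350372314453)
[478.0725 278.2353] 2401 [0.3855 0.3215] [0.033  0.0338] ((385.9206237792969, 322.5472717285156), (26.24021339416504, 35.215152740478516), 142.7660369873047)
[0.0005 0.0011 0.032 ]
```

View pics/w3.png

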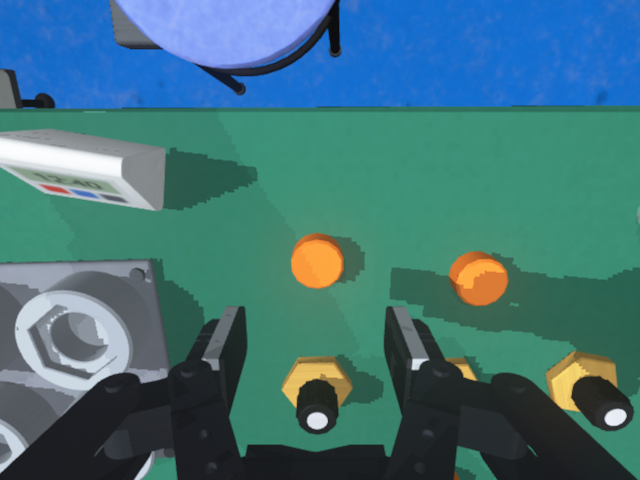

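Button centred ahead of the jaws at (317,261), fingers clear. Measured (.376,.2296), which agrees; descend and grip.

Request:
{"op": "jog_arm", "data": {"deltas": [{"gripper":0.65,"offset":[0.0005,0.001,0.016],"rotation":[0,0,0]},{"gripper":0.65,"offset":[0,0,0.016],"rotation":[0,0,0]},{"gripper":0.65,"offset":[0,0,0],"rotation":[0,0,0]},{"gripper":0.2,"offset":[0,0,0],"rotation":[0,0,0]},{"gripper":0.2,"offset":[0,0,0],"rotation":[0,0,0]},{"gripper":0.2,"offset":[0,0,0],"rotation":[0,0,0]},{"gripper":0.2,"offset":[0,0,0],"rotation":[0,0,0]},{"gripper":0.2,"offset":[0,0,0],"rotation":[0,0,0]},{"gripper":0.2,"offset":[0,0,0],"rotation":[0,0,0]}]}}

```text
clock: 5.3
position: [0.3761, 0.229, 0.0182]
ee_rot: [0.001, 1.0, 0.0, 0.0]
ft_force: [0.5, -0.0, 0.4]
grip_width: 0.203
grasp_force: 0.0
```

```bash
python3 - <<'E'
from h import *
im,K,C=cam("wrist");im2=imaging.camera("scene")
cv2.imwrite("pics/w4.png",np.vstack([cv2.resize(im[150:400,150:500],None,fx=1.15,fy=1.15),cv2.resize(im2[180:400,250:600],None,fx=1.15,fy=1.15)[:, :402]]))
E
```

```text
(no output)
```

View pics/w4.png

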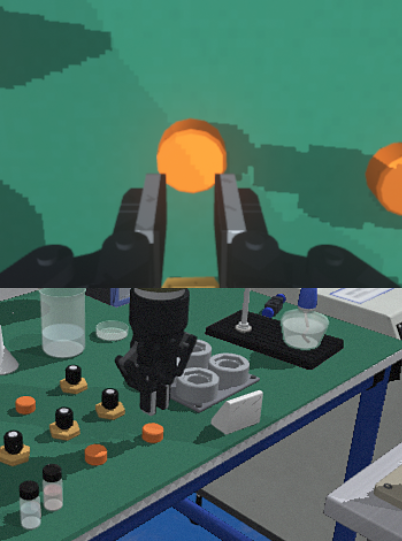

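The fingers closed (17 mm) without the button: it lies in front of the pads, around wrist pixel (317,285). Re-measuring.

```bash
python3 - <<'E'
from h import *
im,K,C=cam("wrist")
for b in buttons(im,K,C,800):print(*b[:5])
im,K,C=cam("top")
for b in buttons(im,K,C,80,400):print("top",*b[:5])
im,K,C=cam("scene");m=cv2.inRange(cv2.cvtColor(im,cv2.COLOR_BGR2HSV),(3,150,90),(20,255,255))
for c,s,_ in blobs(m,80,900):print("scene",c,cast(c,.010,K,C)[0])
T=pose(manip.get_obs());tip=T[:3,3]-[0,0,.011];print("tip",tip,proj(tip,K,C))
E
```

```text
[316.2209 285.2979] 3028 [0.3741 0.2299] [0.0333 0.0288] ((375.753173828125, 229.2685546875), (27.4477596282959, 29.39267921447754), 108.65367126464844)
[502.4745 305.3011] 3275 [0.3849 0.3212] [0.034  0.0347] ((385.82379150390625, 323.3445739746094), (25.980634689331055, 35.51293182373047), 128.59005737304688)
top [301.4294 238.8221] 163 [0.5538 0.3212] [0.0316 0.0285] ((554.5215454101562, 319.89288330078125), (26.716156005859375, 27.295286178588867), 151.7023468017578)
top [261.1566 240.5602] 166 [0.5514 0.409 ] [0.0295 0.0308] ((552.687255859375, 408.5280456542969), (27.92123794555664, 29.67276954650879), 147.96908569335938)
top [299.6686 315.5207] 169 [0.388  0.3251] [0.0273 0.0295] ((386.7575988769531, 325.2573547363281), (24.36616325378418, 26.961280822753906), 107.2073974609375)
scene [271.9004 281.3506] [0.5515 0.3215 0.01  ]
scene [228.3731 299.7308] [0.5498 0.4098 0.01  ]
scene [382.4834 305.583 ] [0.3737 0.2317 0.01  ]
scene [332.9967 324.54  ] [0.3852 0.3261 0.01  ]
tip [0.376  0.229  0.0071] [[382.6363 305.9137]]
```

Request:
{"op": "jog_arm", "data": {"deltas": [{"gripper":0.65,"offset":[0,0,0],"rotation":[0,0,0]},{"gripper":0.65,"offset":[0,0,0],"rotation":[0,0,0]},{"gripper":0.65,"offset":[0,0,0],"rotation":[0,0,0]},{"gripper":0.65,"offset":[0,0,0],"rotation":[0,0,0]},{"gripper":0.65,"offset":[0,0,0.002],"rotation":[0,0,0]},{"gripper":0.65,"offset":[0,0,0.002],"rotation":[0,0,0]},{"gripper":0.65,"offset":[0,0,0.002],"rotation":[0,0,0]},{"gripper":0.65,"offset":[0,0,0],"rotation":[0,0,0]}]}}

```text
clock: 6.35
position: [0.3758, 0.2289, 0.0117]
ee_rot: [0.0, 1.0, -0.0, -0.0]
ft_force: [0.0, 0.4, 0.0]
grip_width: 0.65
grasp_force: 0.0
```

```bash
python3 - <<'E'
from h import *
im,K,C=cam("scene")
T=pose(manip.get_obs())
for z in(0,.01,.02,.03,.04,.05):
  print(z,*proj([[T[0,3],T[1,3]+dy,z] for dy in(-.032,.032)],K,C))
cv2.imwrite("pics/s5.png",cv2.resize(im[220:350,300:460],None,fx=4,fy=4,interpolation=2))
E
```

```text
0 [396.4461 302.63  ] [368.1559 316.9384]
0.01 [396.7205 297.4352] [368.306  311.6104]
0.02 [396.9975 292.1924] [368.4575 306.2312]
0.03 [397.2771 286.901 ] [368.6106 300.8003]
0.04 [397.5593 281.5604] [368.7651 295.3167]
0.05 [397.8441 276.1697] [368.9211 289.7799]
```

View pics/s5.png

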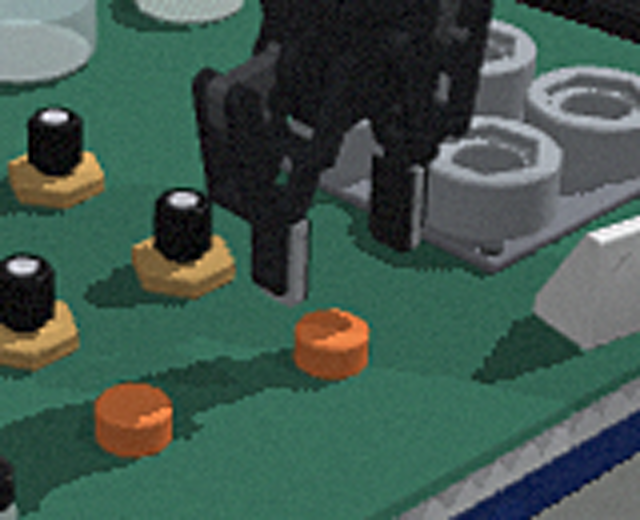

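The fingertips are seen at scene (370,294) and (400,282), about 40 mm above the bench, although the TCP reads 12 mm. The wrist view (pad gap against opening) gives the same: the tips end about 30 mm short of the stated TCP. I'll go down gently, watching the force.

Request:
{"op": "jog_arm", "data": {"deltas": [{"gripper":0.65,"offset":[0,0,0.002],"rotation":[0,0,0]},{"gripper":0.65,"offset":[0,0,0.002],"rotation":[0,0,0]},{"gripper":0.65,"offset":[0,0,0.002],"rotation":[0,0,0]},{"gripper":0.65,"offset":[0,0,0.002],"rotation":[0,0,0]},{"gripper":0.65,"offset":[0,0,0.002],"rotation":[0,0,0]},{"gripper":0.65,"offset":[0,0,0],"rotation":[0,0,0]}]}}

```text
clock: 7.0
position: [0.3759, 0.2289, 0.0018]
ee_rot: [0.0, 1.0, -0.0, -0.0]
ft_force: [0.1, 0.7, -0.3]
grip_width: 0.653
grasp_force: 0.0
```

```bash
python3 - <<'E'
from h import *
print(manip.get_obs()["position"])
im,K,C=cam("wrist")
for b in buttons(im,K,C,800)[:1]:print(*b[:5])
im,K,C=cam("top");cv2.imwrite("pics/t6.png",cv2.resize(im[200:380,280:440],None,fx=3,fy=3,interpolation=2))
im,K,C=cam("scene");cv2.imwrite("pics/s6.png",im)
print(cast((370,294.5),.0,K,C),cast((400,282),0,K,C))
E
```

```text
[0.3759 0.2289 0.0018]
[316.8897 300.8241] 3628 [0.3738 0.2296] [0.034  0.0286] ((371.9818115234375, 231.90699768066406), (18.457691192626953, 29.590787887573242), 141.73707580566406)
[[0.4223 0.2122 0.    ]] [[0.418  0.1442 0.    ]]
```

View pics/t6.png

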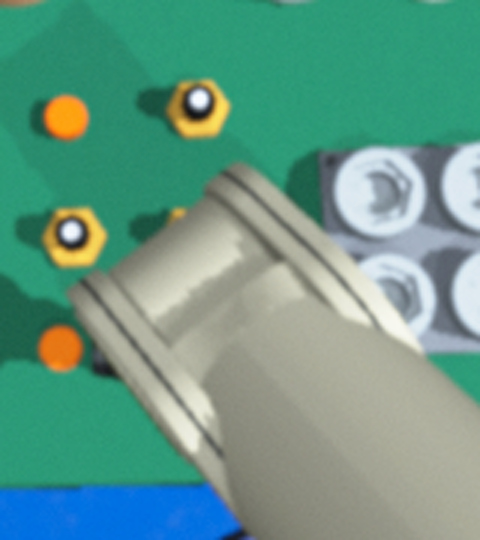

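The top view is blocked by the arm, but there's still no contact with the TCP at 2 mm, which confirms the short tips. Continuing down.

Request:
{"op": "jog_arm", "data": {"deltas": [{"gripper":0.65,"offset":[0,0,0.002],"rotation":[0,0,0]},{"gripper":0.65,"offset":[0,0,0.002],"rotation":[0,0,0]},{"gripper":0.65,"offset":[0,0,0.002],"rotation":[0,0,0]},{"gripper":0.65,"offset":[0,0,0.002],"rotation":[0,0,0]},{"gripper":0.65,"offset":[0,0,0.002],"rotation":[0,0,0]},{"gripper":0.65,"offset":[0,0,0.002],"rotation":[0,0,0]},{"gripper":0.65,"offset":[0,0,0.002],"rotation":[0,0,0]},{"gripper":0.65,"offset":[0,0,0.002],"rotation":[0,0,0]},{"gripper":0.65,"offset":[0,0,0],"rotation":[0,0,0]}]}}

```text
clock: 8.05
position: [0.3759, 0.2289, -0.0142]
ee_rot: [0.0, 1.0, -0.0, -0.0]
ft_force: [0.2, 0.4, 0.1]
grip_width: 0.651
grasp_force: 0.0
```

```bash
python3 - <<'E'
from h import *
im,K,C=cam("scene");cv2.imwrite("pics/s7.png",cv2.resize(im[220:350,300:460],None,fx=4,fy=4,interpolation=2))
E
```

```text
(no output)
```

View pics/s7.png

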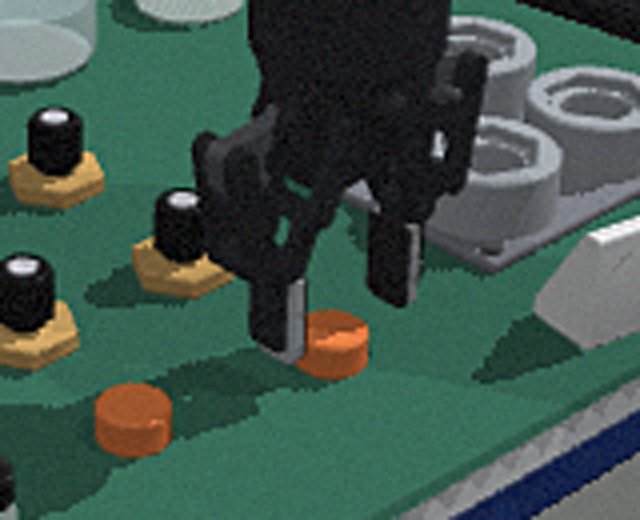

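Tips now at scene (372,310) and (400,296), i.e. about z=13 mm, straddling the button. Close.

Request:
{"op": "jog_arm", "data": {"deltas": [{"gripper":0.25,"offset":[0,0,0],"rotation":[0,0,0]},{"gripper":0.25,"offset":[0,0,0],"rotation":[0,0,0]},{"gripper":0.25,"offset":[0,0,0],"rotation":[0,0,0]},{"gripper":0.25,"offset":[0,0,0],"rotation":[0,0,0]},{"gripper":0.25,"offset":[0,0,0],"rotation":[0,0,0]},{"gripper":0.25,"offset":[0,0,0],"rotation":[0,0,0]}]}}

```text
clock: 8.7
position: [0.3761, 0.2291, -0.0135]
ee_rot: [0.0, 1.0, 0.0, 0.0]
ft_force: [-1.9, -1.5, 5.4]
grip_width: 0.299
grasp_force: 38.9
```

Request:
{"op": "jog_arm", "data": {"deltas": [{"gripper":0.25,"offset":[0,0,-0.015],"rotation":[0,0,0]},{"gripper":0.25,"offset":[0,0,-0.025],"rotation":[0,0,0]},{"gripper":0.25,"offset":[0,0,-0.025],"rotation":[0,0,0]},{"gripper":0.25,"offset":[-0.0056,-0.0191,0],"rotation":[0,0,0]},{"gripper":0.25,"offset":[-0.0056,-0.0191,0],"rotation":[0,0,0]},{"gripper":0.25,"offset":[-0.0056,-0.0191,0],"rotation":[0,0,0]},{"gripper":0.25,"offset":[-0.0056,-0.0191,0],"rotation":[0,0,0]},{"gripper":0.25,"offset":[-0.0056,-0.0191,0],"rotation":[0,0,0]},{"gripper":0.25,"offset":[-0.0056,-0.0191,0],"rotation":[0,0,0]},{"gripper":0.25,"offset":[-0.0056,-0.0191,0],"rotation":[0,0,0]},{"gripper":0.25,"offset":[0,0,0.01],"rotation":[0,0,0]},{"gripper":0.25,"offset":[0,0,0],"rotation":[0,0,0]},{"gripper":0.25,"offset":[0,0,0],"rotation":[0,0,0]}]}}

```text
clock: 10.0
position: [0.4146, 0.0958, 0.0409]
ee_rot: [0.0, 1.0, -0.0, -0.0]
ft_force: [0.5, -0.2, -0.2]
grip_width: 0.294
grasp_force: 39.3
```

```bash
python3 - <<'E'
from h import *
print(tool([.4155,.0954,.012]))
im,K,C=cam("wrist")
for b in buttons(im,K,C,300)[:3]:print(*b[:5])
im2,K,C=cam("scene")
cv2.imwrite("pics/s8.png",np.hstack([cv2.resize(im[150:400,190:440],(400,400)),cv2.resize(im2[200:300,360:460],(400,400),interpolation=2)]))
E
```

```text
[-0.0009 -0.0004  0.0289]
[314.9956 316.8877] 4077 [0.4427 0.0959] [0.0475 0.0355] ((432.267333984375, 98.1595687866211), (9.803230285644531, 29.10103416442871), 166.49200439453125)
[631.5075 457.6106] 601 [0.5456 0.3045] [0.0343 0.0178] ((556.7998657226562, 307.0180969238281), (3.3583176136016846, 16.194377899169922), 102.52337646484375)
```

View pics/s8.png

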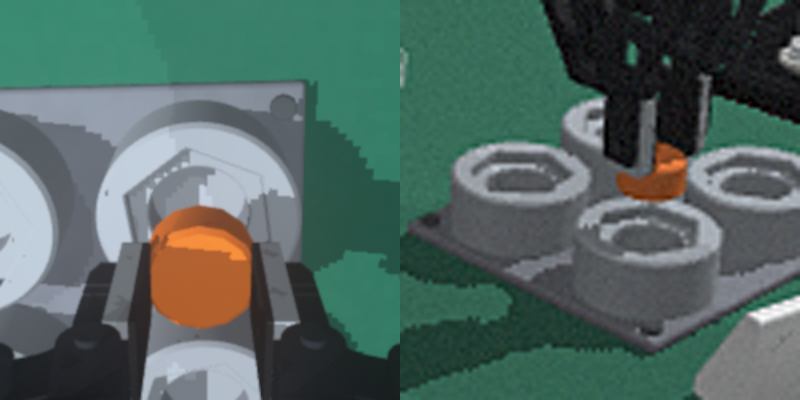

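Held by its upper part, with the tips about 8–9 mm above the button's underside; the button hangs over the near-left cup. Lower it gently.

Request:
{"op": "jog_arm", "data": {"deltas": [{"gripper":0.25,"offset":[-0.0009,-0.0004,0.007],"rotation":[0,0,0]},{"gripper":0.25,"offset":[0,0,0.007],"rotation":[0,0,0]},{"gripper":0.25,"offset":[0,0,0.003],"rotation":[0,0,0]},{"gripper":0.25,"offset":[0,0,0.0015],"rotation":[0,0,0]},{"gripper":0.25,"offset":[0,0,0.0015],"rotation":[0,0,0]},{"gripper":0.25,"offset":[0,0,0.0015],"rotation":[0,0,0]},{"gripper":0.25,"offset":[0,0,0.0015],"rotation":[0,0,0]},{"gripper":0.25,"offset":[0,0,0.0015],"rotation":[0,0,0]},{"gripper":0.25,"offset":[0,0,0],"rotation":[0,0,0]}]}}

```text
clock: 11.0
position: [0.4159, 0.0948, 0.0164]
ee_rot: [0.001, 1.0, 0.0, -0.0]
ft_force: [-0.1, 0.1, 0.2]
grip_width: 0.293
grasp_force: 39.3
```

Request:
{"op": "jog_arm", "data": {"deltas": [{"gripper":0.25,"offset":[0,0.0004,0.0015],"rotation":[0,0,0]},{"gripper":0.25,"offset":[0,0,0.0015],"rotation":[0,0,0]},{"gripper":0.25,"offset":[0,0,0],"rotation":[0,0,0]}]}}

```text
clock: 11.3
position: [0.4159, 0.0952, 0.0134]
ee_rot: [0.0, 1.0, -0.0, -0.0]
ft_force: [-0.2, 0.2, 0.2]
grip_width: 0.299
grasp_force: 39.3
```

Request:
{"op": "jog_arm", "data": {"deltas": [{"gripper":0.25,"offset":[0,0,0.001],"rotation":[0,0,0]},{"gripper":0.25,"offset":[0,0,0],"rotation":[0,0,0]}]}}

```text
clock: 11.5
position: [0.416, 0.0953, 0.0125]
ee_rot: [0.0, 1.0, 0.0, -0.0]
ft_force: [0.3, 1.0, 0.2]
grip_width: 0.299
grasp_force: 39.3
```

Request:
{"op": "jog_arm", "data": {"deltas": [{"gripper":0.25,"offset":[0,0,0.001],"rotation":[0,0,0]},{"gripper":0.25,"offset":[0,0,0],"rotation":[0,0,0]}]}}

```text
clock: 11.7
position: [0.416, 0.0952, 0.0115]
ee_rot: [0.0, 1.0, 0.0, -0.0]
ft_force: [1.1, 0.2, -0.4]
grip_width: 0.301
grasp_force: 39.3
```

3 mm into the bore with no resistance. Release, rise and check.

Request:
{"op": "jog_arm", "data": {"deltas": [{"gripper":0.25,"offset":[0,0,0.001],"rotation":[0,0,0]},{"gripper":0.6,"offset":[0,0,0],"rotation":[0,0,0]},{"gripper":0.6,"offset":[0,0,0],"rotation":[0,0,0]},{"gripper":0.6,"offset":[0,0,0],"rotation":[0,0,0]},{"gripper":0.6,"offset":[0,0,-0.03],"rotation":[0,0,0]},{"gripper":0.6,"offset":[0,0,-0.04],"rotation":[0,0,0]},{"gripper":0.6,"offset":[0,0,-0.04],"rotation":[0,0,0]},{"gripper":0.6,"offset":[0,0,-0.03],"rotation":[0,0,0]},{"gripper":0.6,"offset":[0,0,0],"rotation":[0,0,0]},{"gripper":0.6,"offset":[0,0,0],"rotation":[0,0,0]}]}}

```text
clock: 12.7
position: [0.4162, 0.0954, 0.1509]
ee_rot: [0.0, 1.0, 0.0, 0.001]
ft_force: [0.3, -0.1, -0.5]
grip_width: 0.603
grasp_force: 0.0
```

```bash
cat >> h.py <<'E'
def ori(im,K,C,amin=60,amax=20000):
    "orange blobs: centroid px, area, xy at z=.027 (in a bore) and button top on bench .016"
    m=cv2.inRange(cv2.cvtColor(im,cv2.COLOR_BGR2HSV),(3,150,90),(20,255,255))
    for c,s,l in blobs(m,amin,amax):
        cn=max(cv2.findContours(l.astype(np.uint8),0,1)[0],key=cv2.contourArea)[:,0]
        r=[]
        for z in(.027,.016):
            e=cv2.fitEllipse((cast(cn,z,K,C)[:,:2]*1000).astype(np.float32));r+=[np.array(e[0]),np.array(e[1])]
        print(c,s[4],*r)
E
python3 - <<'E'
from h import *
im,K,C=cam("wrist");ori(im,K,C,300)
print(tool([.3876,.3243,.03]))
E
```

```text
[602.0101 181.2295] 1490 [385.0163 312.1316] [28.1216 37.0035] [386.942  320.2291] [29.1726 38.3865]
[314.4596 220.886 ] 1088 [415.8031  95.3809] [28.2375 29.3257] [418.8794  95.3774] [29.2929 30.4218]
[555.3324 359.6785] 1017 [542.9747 307.9205] [28.5798 39.846 ] [550.804  315.8606] [29.6479 41.3352]
[0.0282 0.2291 0.12  ]
```

Button seated in the near-left cup at (.4158,.0954), round. Next button B.

Request:
{"op": "jog_arm", "data": {"deltas": [{"gripper":0.6,"offset":[0.0041,0.0327,0.004],"rotation":[0,0,0]},{"gripper":0.6,"offset":[0.0041,0.0327,0.006],"rotation":[0,0,0]},{"gripper":0.6,"offset":[0.0041,0.0327,0.006],"rotation":[0,0,0]},{"gripper":0.6,"offset":[0.0041,0.0327,0.006],"rotation":[0,0,0]},{"gripper":0.6,"offset":[0.0041,0.0327,0.006],"rotation":[0,0,0]},{"gripper":0.6,"offset":[0.0041,0.0327,0.006],"rotation":[0,0,0]},{"gripper":0.6,"offset":[0.0041,0.0327,0.006],"rotation":[0,0,0]},{"gripper":0.6,"offset":[0,0,0.03],"rotation":[0,0,0]},{"gripper":0.6,"offset":[0,0,0.03],"rotation":[0,0,0]},{"gripper":0.6,"offset":[0,0,0],"rotation":[0,0,0]},{"gripper":0.6,"offset":[0,0,0],"rotation":[0,0,0]}]}}

```text
clock: 13.85
position: [0.387, 0.3234, 0.0501]
ee_rot: [0.001, 1.0, -0.001, -0.001]
ft_force: [0.8, 0.3, -0.1]
grip_width: 0.602
grasp_force: 0.0
```

```bash
python3 - <<'E'
from h import *
im,K,C=cam("wrist")
for b in buttons(im,K,C,800):print(*b[:5])
print(tool([.3877,.3244,-.0142]))
E
```

```text
[316.5981 262.9364] 2264 [0.3859 0.3241] [0.0325 0.0293] ((387.3796081542969, 323.96026611328125), (27.84575843811035, 29.417272567749023), 116.99694061279297)
[0.     0.0003 0.0654]
```

Request:
{"op": "jog_arm", "data": {"deltas": [{"gripper":0.6,"offset":[0,0.0003,0.025],"rotation":[0,0,0]},{"gripper":0.6,"offset":[0,0,0.025],"rotation":[0,0,0]},{"gripper":0.6,"offset":[0,0,0.01],"rotation":[0,0,0]},{"gripper":0.6,"offset":[0,0,0.0044],"rotation":[0,0,0]},{"gripper":0.6,"offset":[0,0,0],"rotation":[0,0,0]},{"gripper":0.25,"offset":[0,0,0],"rotation":[0,0,0]},{"gripper":0.25,"offset":[0,0,0],"rotation":[0,0,0]},{"gripper":0.25,"offset":[0,0,0],"rotation":[0,0,0]},{"gripper":0.25,"offset":[0,0,0],"rotation":[0,0,0]},{"gripper":0.25,"offset":[0,0,0],"rotation":[0,0,0]}]}}

```text
clock: 14.9
position: [0.3899, 0.3256, -0.0107]
ee_rot: [0.001, 1.0, 0.001, 0.002]
ft_force: [-1.8, -5.8, 24.4]
grip_width: 0.25
grasp_force: 11.0
```

Request:
{"op": "jog_arm", "data": {"deltas": [{"gripper":0.25,"offset":[0,0,-0.015],"rotation":[0,0,0]},{"gripper":0.25,"offset":[0,0,-0.025],"rotation":[0,0,0]},{"gripper":0.25,"offset":[0,0,-0.03],"rotation":[0,0,0]},{"gripper":0.25,"offset":[-0.013,-0.0283,0],"rotation":[0,0,0]},{"gripper":0.25,"offset":[-0.013,-0.0283,0],"rotation":[0,0,0]},{"gripper":0.25,"offset":[-0.013,-0.0283,0],"rotation":[0,0,0]},{"gripper":0.25,"offset":[-0.013,-0.0283,0],"rotation":[0,0,0]},{"gripper":0.25,"offset":[-0.013,-0.0283,0],"rotation":[0,0,0]},{"gripper":0.25,"offset":[-0.013,-0.0283,0],"rotation":[0,0,0]},{"gripper":0.25,"offset":[-0.013,-0.0283,0],"rotation":[0,0,0]},{"gripper":0.25,"offset":[-0.013,-0.0283,0],"rotation":[0,0,0]},{"gripper":0.25,"offset":[0,0,0],"rotation":[0,0,0]},{"gripper":0.25,"offset":[0,0,0],"rotation":[0,0,0]}]}}

```text
clock: 16.2
position: [0.4916, 0.0978, 0.0567]
ee_rot: [0.001, 1.0, 0.0, 0.0]
ft_force: [-0.0, 0.4, -0.9]
grip_width: 0.254
grasp_force: 0.0
```

The button slipped out: the pads caught only its upper edge. Go back, grip 5 mm lower.

Request:
{"op": "jog_arm", "data": {"deltas": [{"gripper":0.6,"offset":[0.0131,0.0283,0],"rotation":[0,0,0]},{"gripper":0.6,"offset":[0.0131,0.0283,0],"rotation":[0,0,0]},{"gripper":0.6,"offset":[0.0131,0.0283,0],"rotation":[0,0,0]},{"gripper":0.6,"offset":[0.0131,0.0283,0],"rotation":[0,0,0]},{"gripper":0.6,"offset":[0.0131,0.0283,0],"rotation":[0,0,0]},{"gripper":0.6,"offset":[0.0131,0.0283,0],"rotation":[0,0,0]},{"gripper":0.6,"offset":[0.0131,0.0283,0],"rotation":[0,0,0]},{"gripper":0.6,"offset":[0.0131,0.0283,0],"rotation":[0,0,0]},{"gripper":0.6,"offset":[0,0,0],"rotation":[0,0,0]},{"gripper":0.6,"offset":[0,0,0],"rotation":[0,0,0]}]}}

```text
clock: 17.2
position: [0.3856, 0.3257, 0.0564]
ee_rot: [-0.001, 1.0, 0.0, -0.0]
ft_force: [0.8, -1.0, -0.6]
grip_width: 0.597
grasp_force: 0.0
```

```bash
python3 - <<'E'
from h import *
im,K,C=cam("wrist")
for b in buttons(im,K,C,800):
  print(*b[:5]);
  if b[4]:print(tool([b[4][0][0]/1e3,b[4][0][1]/1e3,-.019]))
E
```

```text
[319.9995 259.4523] 2149 [0.3848 0.3289] [0.0321 0.029 ] ((386.3594055175781, 328.2686462402344), (27.79243278503418, 29.66626739501953), 119.49797058105469)
[-0.      0.0037  0.0753]
```

Request:
{"op": "jog_arm", "data": {"deltas": [{"gripper":0.6,"offset":[0,0.003,0.025],"rotation":[0,0,0]},{"gripper":0.6,"offset":[0,0,0.025],"rotation":[0,0,0]},{"gripper":0.6,"offset":[0,0,0.015],"rotation":[0,0,0]},{"gripper":0.6,"offset":[0,0,0.005],"rotation":[0,0,0]},{"gripper":0.6,"offset":[0,0,0.005],"rotation":[0,0,0]},{"gripper":0.6,"offset":[0,0,0],"rotation":[0,0,0]},{"gripper":0.6,"offset":[0,0,0],"rotation":[0,0,0]}]}}

```text
clock: 17.95
position: [0.3872, 0.3277, -0.0181]
ee_rot: [0.001, 1.0, 0.0, 0.0]
ft_force: [0.5, 0.1, 0.5]
grip_width: 0.598
grasp_force: 0.0
```

Request:
{"op": "jog_arm", "data": {"deltas": [{"gripper":0.25,"offset":[0,0,0],"rotation":[0,0,0]},{"gripper":0.25,"offset":[0,0,0],"rotation":[0,0,0]},{"gripper":0.25,"offset":[0,0,0],"rotation":[0,0,0]},{"gripper":0.25,"offset":[0,0,0],"rotation":[0,0,0]},{"gripper":0.25,"offset":[0,0,0],"rotation":[0,0,0]},{"gripper":0.25,"offset":[0,0,0],"rotation":[0,0,0]}]}}

```text
clock: 18.55
position: [0.3871, 0.3278, -0.0179]
ee_rot: [0.0, 1.0, 0.0, 0.0]
ft_force: [-1.1, -2.1, 6.7]
grip_width: 0.321
grasp_force: 38.9
```

Request:
{"op": "jog_arm", "data": {"deltas": [{"gripper":0.25,"offset":[0,0,-0.015],"rotation":[0,0,0]},{"gripper":0.25,"offset":[0,0,-0.028],"rotation":[0,0,0]},{"gripper":0.25,"offset":[0,0,-0.03],"rotation":[0,0,0]},{"gripper":0.25,"offset":[-0.0131,-0.0288,0],"rotation":[0,0,0]},{"gripper":0.25,"offset":[-0.0131,-0.0288,0],"rotation":[0,0,0]},{"gripper":0.25,"offset":[-0.0131,-0.0288,0],"rotation":[0,0,0]},{"gripper":0.25,"offset":[-0.0131,-0.0288,0],"rotation":[0,0,0]},{"gripper":0.25,"offset":[-0.0131,-0.0288,0],"rotation":[0,0,0]},{"gripper":0.25,"offset":[-0.0131,-0.0288,0],"rotation":[0,0,0]},{"gripper":0.25,"offset":[-0.0131,-0.0288,0],"rotation":[0,0,0]},{"gripper":0.25,"offset":[-0.0131,-0.0288,0],"rotation":[0,0,0]},{"gripper":0.25,"offset":[0,0,0.02],"rotation":[0,0,0]},{"gripper":0.25,"offset":[0,0,0],"rotation":[0,0,0]},{"gripper":0.25,"offset":[0,0,0],"rotation":[0,0,0]}]}}

```text
clock: 19.95
position: [0.4909, 0.0975, 0.0344]
ee_rot: [0.0, 1.0, 0.0, -0.0]
ft_force: [0.4, -0.4, 0.2]
grip_width: 0.319
grasp_force: 39.5
```

```bash
python3 - <<'E'
from h import *
for i in range(3):
  print(manip.get_obs()["position"],tool([.4922,.0976,.008]));imaging.camera("wrist")
E
```

```text
[0.4909 0.0975 0.0344] [-0.0014  0.0001  0.0264]
[0.4912 0.0979 0.0348] [-0.001  -0.0003  0.0268]
[0.4914 0.0979 0.0349] [-0.0007 -0.0004  0.0269]
```

Request:
{"op": "jog_arm", "data": {"deltas": [{"gripper":0.25,"offset":[-0.0009,-0.0002,0.01],"rotation":[0,0,0]},{"gripper":0.25,"offset":[0,0,0.008],"rotation":[0,0,0]},{"gripper":0.25,"offset":[0,0,0.004],"rotation":[0,0,0]},{"gripper":0.25,"offset":[0,0,0.001],"rotation":[0,0,0]},{"gripper":0.25,"offset":[0,0,0.001],"rotation":[0,0,0]},{"gripper":0.25,"offset":[0,0,0.001],"rotation":[0,0,0]},{"gripper":0.25,"offset":[0,0,0],"rotation":[0,0,0]}]}}

```text
clock: 20.8
position: [0.4922, 0.0968, 0.0092]
ee_rot: [0.0, 1.0, 0.0, 0.0]
ft_force: [0.4, 0.5, -0.4]
grip_width: 0.32
grasp_force: 39.5
```

Request:
{"op": "jog_arm", "data": {"deltas": [{"gripper":0.25,"offset":[0,0,0.001],"rotation":[0,0,0]},{"gripper":0.25,"offset":[0,0,0.001],"rotation":[0,0,0]},{"gripper":0.25,"offset":[0,0,0],"rotation":[0,0,0]}]}}

```text
clock: 21.1
position: [0.4922, 0.0967, 0.0071]
ee_rot: [0.001, 1.0, 0.0, -0.0]
ft_force: [0.6, -0.3, -0.9]
grip_width: 0.315
grasp_force: 39.5
```

In the bore. Release, rise, and travel to button D.

Request:
{"op": "jog_arm", "data": {"deltas": [{"gripper":0.6,"offset":[0,0,0],"rotation":[0,0,0]},{"gripper":0.6,"offset":[0,0,0],"rotation":[0,0,0]},{"gripper":0.6,"offset":[0,0,0],"rotation":[0,0,0]},{"gripper":0.6,"offset":[0,0,-0.03],"rotation":[0,0,0]},{"gripper":0.6,"offset":[0,0,-0.04],"rotation":[0,0,0]},{"gripper":0.6,"offset":[0,0,-0.04],"rotation":[0,0,0]},{"gripper":0.6,"offset":[0,0,0],"rotation":[0,0,0]}]}}

```text
clock: 21.8
position: [0.4954, 0.0976, 0.1226]
ee_rot: [0.001, 1.0, 0.002, 0.004]
ft_force: [0.6, 0.7, 0.2]
grip_width: 0.602
grasp_force: 0.0
```

```bash
python3 - <<'E'
from h import *
im,K,C=cam("wrist");ori(im,K,C,300)
E
```

```text
[310.4069 114.5125] 1676 [416.6115  95.2751] [28.3051 28.5945] [416.8265  95.1914] [29.4783 29.7796]
[313.4854 226.2396] 1302 [491.6587  97.1025] [28.1926 29.2802] [494.9843  97.0945] [29.3611 30.4938]
[591.7892 295.3034] 1404 [546.402  306.7827] [28.1595 38.7843] [551.9966 315.4655] [29.3267 40.3918]
```

Request:
{"op": "jog_arm", "data": {"deltas": [{"gripper":0.6,"offset":[-0.009,0.0319,0],"rotation":[0,0,0]},{"gripper":0.6,"offset":[-0.009,0.0319,0],"rotation":[0,0,0]},{"gripper":0.6,"offset":[-0.009,0.0319,0],"rotation":[0,0,0]},{"gripper":0.6,"offset":[-0.009,0.0319,0],"rotation":[0,0,0]},{"gripper":0.6,"offset":[-0.009,0.0319,0],"rotation":[0,0,0]},{"gripper":0.6,"offset":[-0.009,0.0319,0],"rotation":[0,0,0]},{"gripper":0.6,"offset":[-0.009,0.0319,0],"rotation":[0,0,0]},{"gripper":0.6,"offset":[0,0,0.03],"rotation":[0,0,0]},{"gripper":0.6,"offset":[0,0,0.03],"rotation":[0,0,0]},{"gripper":0.6,"offset":[0,0,0],"rotation":[0,0,0]},{"gripper":0.6,"offset":[0,0,0],"rotation":[0,0,0]}]}}

```text
clock: 22.95
position: [0.5549, 0.3194, 0.0566]
ee_rot: [0.001, 1.0, -0.001, -0.001]
ft_force: [0.1, 0.7, 1.0]
grip_width: 0.6
grasp_force: 0.0
```

```bash
python3 - <<'E'
from h import *
im,K,C=cam("wrist")
for b in buttons(im,K,C,800):
  print(*b[:5]);
  if b[4]:print(tool([b[4][0][0]/1e3,b[4][0][1]/1e3,-.0185]))
E
```

```text
[466.0849 254.5224] 2368 [0.5513 0.4063] [0.0324 0.0333] ((552.707763671875, 407.85943603515625), (27.634336471557617, 28.52787208557129), 27.52168846130371)
[0.0033 0.0878 0.0765]
[315.9185 257.8981] 2159 [0.5532 0.32  ] [0.0326 0.029 ] ((554.8840942382812, 319.5997314453125), (27.70644187927246, 29.152311325073242), 122.54742431640625)
[ 0.001  -0.0004  0.0765]
```

Both seated. Grip D.

Request:
{"op": "jog_arm", "data": {"deltas": [{"gripper":0.6,"offset":[0.0005,0,0.025],"rotation":[0,0,0]},{"gripper":0.6,"offset":[0,0,0.025],"rotation":[0,0,0]},{"gripper":0.6,"offset":[0,0,0.015],"rotation":[0,0,0]},{"gripper":0.6,"offset":[0,0,0.005],"rotation":[0,0,0]},{"gripper":0.6,"offset":[0,0,0.0055],"rotation":[0,0,0]},{"gripper":0.6,"offset":[0,0,0],"rotation":[0,0,0]},{"gripper":0.6,"offset":[0,0,0],"rotation":[0,0,0]},{"gripper":0.25,"offset":[0,0,0],"rotation":[0,0,0]},{"gripper":0.25,"offset":[0,0,0],"rotation":[0,0,0]},{"gripper":0.25,"offset":[0,0,0],"rotation":[0,0,0]},{"gripper":0.25,"offset":[0,0,0],"rotation":[0,0,0]},{"gripper":0.25,"offset":[0,0,0],"rotation":[0,0,0]},{"gripper":0.25,"offset":[0,0,0],"rotation":[0,0,0]}]}}

```text
clock: 24.3
position: [0.5554, 0.3203, -0.0173]
ee_rot: [0.0, 1.0, 0.0, 0.0]
ft_force: [-2.1, -1.2, 5.0]
grip_width: 0.316
grasp_force: 39.1
```

Request:
{"op": "jog_arm", "data": {"deltas": [{"gripper":0.25,"offset":[0,0,-0.015],"rotation":[0,0,0]},{"gripper":0.25,"offset":[0,0,-0.028],"rotation":[0,0,0]},{"gripper":0.25,"offset":[0,0,-0.03],"rotation":[0,0,0]},{"gripper":0.25,"offset":[0.0068,-0.0332,0],"rotation":[0,0,0]},{"gripper":0.25,"offset":[0.0068,-0.0332,0],"rotation":[0,0,0]},{"gripper":0.25,"offset":[0.0068,-0.0332,0],"rotation":[0,0,0]},{"gripper":0.25,"offset":[0.0068,-0.0332,0],"rotation":[0,0,0]},{"gripper":0.25,"offset":[0.0068,-0.0332,0],"rotation":[0,0,0]},{"gripper":0.25,"offset":[0.0068,-0.0332,0],"rotation":[0,0,0]},{"gripper":0.25,"offset":[0.0068,-0.0332,0],"rotation":[0,0,0]},{"gripper":0.25,"offset":[0.0068,-0.0332,0],"rotation":[0,0,0]},{"gripper":0.25,"offset":[0.0068,-0.0332,0],"rotation":[0,0,0]},{"gripper":0.25,"offset":[0,0,0.02],"rotation":[0,0,0]},{"gripper":0.25,"offset":[0,0,0],"rotation":[0,0,0]},{"gripper":0.25,"offset":[0,0,0],"rotation":[0,0,0]}]}}

```text
clock: 25.8
position: [0.4935, 0.0219, 0.0354]
ee_rot: [0.0, 1.0, 0.0, -0.0]
ft_force: [-0.2, 0.2, -0.7]
grip_width: 0.321
grasp_force: 39.5
```

```bash
python3 - <<'E'
from h import *
for i in range(3):
  print(tool([.4942,.0216,.008]));imaging.camera("wrist")
E
```

```text
[-0.0007 -0.0003  0.0274]
[-0.0002 -0.0006  0.0276]
[-0.0001 -0.0006  0.0277]
```

Request:
{"op": "jog_arm", "data": {"deltas": [{"gripper":0.25,"offset":[-0.0003,-0.0003,0.01],"rotation":[0,0,0]},{"gripper":0.25,"offset":[0,0,0.008],"rotation":[0,0,0]},{"gripper":0.25,"offset":[0,0,0.004],"rotation":[0,0,0]},{"gripper":0.25,"offset":[0,0,0.001],"rotation":[0,0,0]},{"gripper":0.25,"offset":[0,0,0.001],"rotation":[0,0,0]},{"gripper":0.25,"offset":[0,0,0.001],"rotation":[0,0,0]},{"gripper":0.25,"offset":[0,0,0],"rotation":[0,0,0]}]}}

```text
clock: 26.65
position: [0.4938, 0.021, 0.0097]
ee_rot: [0.0, 1.0, 0.0, 0.0]
ft_force: [-0.7, 1.0, -0.2]
grip_width: 0.314
grasp_force: 39.5
```

Request:
{"op": "jog_arm", "data": {"deltas": [{"gripper":0.25,"offset":[0,0,0.001],"rotation":[0,0,0]},{"gripper":0.25,"offset":[0,0,0.001],"rotation":[0,0,0]},{"gripper":0.25,"offset":[0,0,0],"rotation":[0,0,0]}]}}

```text
clock: 26.95
position: [0.4937, 0.021, 0.0076]
ee_rot: [0.0, 1.0, 0.0, -0.0]
ft_force: [-0.1, 0.1, -0.9]
grip_width: 0.318
grasp_force: 39.5
```

Request:
{"op": "jog_arm", "data": {"deltas": [{"gripper":0.6,"offset":[0,0,0],"rotation":[0,0,0]},{"gripper":0.6,"offset":[0,0,0],"rotation":[0,0,0]},{"gripper":0.6,"offset":[0,0,0],"rotation":[0,0,0]},{"gripper":0.6,"offset":[0,0,-0.03],"rotation":[0,0,0]},{"gripper":0.6,"offset":[0,0,-0.04],"rotation":[0,0,0]},{"gripper":0.6,"offset":[0,0,-0.04],"rotation":[0,0,0]},{"gripper":0.6,"offset":[0,0,0],"rotation":[0,0,0]}]}}

```text
clock: 27.65
position: [0.497, 0.0213, 0.123]
ee_rot: [0.001, 1.0, 0.001, 0.004]
ft_force: [0.3, 0.9, 0.1]
grip_width: 0.603
grasp_force: 0.0
```

```bash
python3 - <<'E'
from h import *
im,K,C=cam("wrist");ori(im,K,C,300)
E
```

```text
[428.4991 111.3204] 1751 [416.3533  94.9257] [28.6559 29.4393] [416.4933  97.9752] [29.8419 30.6577]
[421.1543 223.7876] 1290 [491.6727  96.8108] [28.3077 28.9096] [494.9299  99.9384] [29.4793 30.1061]
[314.3292 226.1105] 1285 [493.2994  21.3511] [28.2932 28.8632] [496.6239  21.3556] [29.4641 30.0577]
```

Request:
{"op": "jog_arm", "data": {"deltas": [{"gripper":0.6,"offset":[-0.0059,0.0387,0],"rotation":[0,0,0]},{"gripper":0.6,"offset":[-0.0059,0.0387,0],"rotation":[0,0,0]},{"gripper":0.6,"offset":[-0.0059,0.0387,0],"rotation":[0,0,0]},{"gripper":0.6,"offset":[-0.0059,0.0387,0],"rotation":[0,0,0]},{"gripper":0.6,"offset":[-0.0059,0.0387,0],"rotation":[0,0,0]},{"gripper":0.6,"offset":[-0.0059,0.0387,0],"rotation":[0,0,0]},{"gripper":0.6,"offset":[-0.0059,0.0387,0],"rotation":[0,0,0]},{"gripper":0.6,"offset":[-0.0059,0.0387,0],"rotation":[0,0,0]},{"gripper":0.6,"offset":[-0.0059,0.0387,0],"rotation":[0,0,0]},{"gripper":0.6,"offset":[-0.0059,0.0387,0],"rotation":[0,0,0]},{"gripper":0.6,"offset":[0,0,0.03],"rotation":[0,0,0]},{"gripper":0.6,"offset":[0,0,0.03],"rotation":[0,0,0]},{"gripper":0.6,"offset":[0,0,0],"rotation":[0,0,0]},{"gripper":0.6,"offset":[0,0,0],"rotation":[0,0,0]}]}}

```text
clock: 29.1
position: [0.5527, 0.4073, 0.057]
ee_rot: [0.001, 1.0, -0.001, -0.001]
ft_force: [-0.6, 0.5, 1.8]
grip_width: 0.599
grasp_force: 0.0
```

```bash
python3 - <<'E'
from h import *
im,K,C=cam("wrist")
for b in buttons(im,K,C,800):
  print(*b[:5]);
  if b[4]:print(tool([b[4][0][0]/1e3,b[4][0][1]/1e3,-.018]))
E
```

```text
[317.3723 258.138 ] 2138 [0.5513 0.4089] [0.0321 0.0285] ((552.7567749023438, 408.35491943359375), (27.832311630249023, 29.425060272216797), 116.73838806152344)
[0.0008 0.0004 0.0765]
```

Three seated. Grip C.

Request:
{"op": "jog_arm", "data": {"deltas": [{"gripper":0.6,"offset":[0.0006,0.0004,0.025],"rotation":[0,0,0]},{"gripper":0.6,"offset":[0,0,0.025],"rotation":[0,0,0]},{"gripper":0.6,"offset":[0,0,0.015],"rotation":[0,0,0]},{"gripper":0.6,"offset":[0,0,0.005],"rotation":[0,0,0]},{"gripper":0.6,"offset":[0,0,0.006],"rotation":[0,0,0]},{"gripper":0.6,"offset":[0,0,0],"rotation":[0,0,0]},{"gripper":0.6,"offset":[0,0,0],"rotation":[0,0,0]},{"gripper":0.25,"offset":[0,0,0],"rotation":[0,0,0]},{"gripper":0.25,"offset":[0,0,0],"rotation":[0,0,0]},{"gripper":0.25,"offset":[0,0,0],"rotation":[0,0,0]},{"gripper":0.25,"offset":[0,0,0],"rotation":[0,0,0]},{"gripper":0.25,"offset":[0,0,0],"rotation":[0,0,0]},{"gripper":0.25,"offset":[0,0,0],"rotation":[0,0,0]}]}}

```text
clock: 30.45
position: [0.553, 0.4087, -0.0171]
ee_rot: [0.001, 1.0, 0.0, 0.001]
ft_force: [-1.7, -0.8, 6.7]
grip_width: 0.318
grasp_force: 39.1
```

Request:
{"op": "jog_arm", "data": {"deltas": [{"gripper":0.25,"offset":[0,0,-0.015],"rotation":[0,0,0]},{"gripper":0.25,"offset":[0,0,-0.03],"rotation":[0,0,0]},{"gripper":0.25,"offset":[0,0,-0.03],"rotation":[0,0,0]},{"gripper":0.25,"offset":[0.0123,-0.0354,0],"rotation":[0,0,0]},{"gripper":0.25,"offset":[0.0123,-0.0354,0],"rotation":[0,0,0]},{"gripper":0.25,"offset":[0.0123,-0.0354,0],"rotation":[0,0,0]},{"gripper":0.25,"offset":[0.0123,-0.0354,0],"rotation":[0,0,0]},{"gripper":0.25,"offset":[0.0123,-0.0354,0],"rotation":[0,0,0]},{"gripper":0.25,"offset":[0.0123,-0.0354,0],"rotation":[0,0,0]},{"gripper":0.25,"offset":[0.0123,-0.0354,0],"rotation":[0,0,0]},{"gripper":0.25,"offset":[0.0123,-0.0354,0],"rotation":[0,0,0]},{"gripper":0.25,"offset":[0.0123,-0.0354,0],"rotation":[0,0,0]},{"gripper":0.25,"offset":[0.0123,-0.0354,0],"rotation":[0,0,0]},{"gripper":0.25,"offset":[0.0123,-0.0354,0],"rotation":[0,0,0]},{"gripper":0.25,"offset":[0,0,0.02],"rotation":[0,0,0]},{"gripper":0.25,"offset":[0,0,0],"rotation":[0,0,0]},{"gripper":0.25,"offset":[0,0,0],"rotation":[0,0,0]}]}}

```text
clock: 32.15
position: [0.4171, 0.0196, 0.0374]
ee_rot: [0.0, 1.0, 0.0, 0.0]
ft_force: [0.9, -0.5, -0.1]
grip_width: 0.317
grasp_force: 39.5
```

```bash
python3 - <<'E'
from h import *
for i in range(3):
  print(tool([.4181,.0194,.008]));imaging.camera("wrist")
E
```

```text
[-0.001  -0.0002  0.0294]
[-0.0006 -0.0004  0.0296]
[-0.0005 -0.0005  0.0296]
```

Request:
{"op": "jog_arm", "data": {"deltas": [{"gripper":0.25,"offset":[-0.0005,-0.0002,0.01],"rotation":[0,0,0]},{"gripper":0.25,"offset":[0,0,0.01],"rotation":[0,0,0]},{"gripper":0.25,"offset":[0,0,0.004],"rotation":[0,0,0]},{"gripper":0.25,"offset":[0,0,0.001],"rotation":[0,0,0]},{"gripper":0.25,"offset":[0,0,0.001],"rotation":[0,0,0]},{"gripper":0.25,"offset":[0,0,0.001],"rotation":[0,0,0]},{"gripper":0.25,"offset":[0,0,0],"rotation":[0,0,0]}]}}

```text
clock: 33.0
position: [0.4174, 0.0189, 0.0098]
ee_rot: [0.0, 1.0, 0.0, 0.0]
ft_force: [-0.2, 0.1, 0.3]
grip_width: 0.313
grasp_force: 39.5
```

Request:
{"op": "jog_arm", "data": {"deltas": [{"gripper":0.25,"offset":[0,0,0.001],"rotation":[0,0,0]},{"gripper":0.25,"offset":[0,0,0.001],"rotation":[0,0,0]},{"gripper":0.25,"offset":[0,0,0],"rotation":[0,0,0]}]}}

```text
clock: 33.3
position: [0.4173, 0.0189, 0.0076]
ee_rot: [0.0, 1.0, 0.0, -0.0]
ft_force: [-0.3, -0.3, -1.2]
grip_width: 0.316
grasp_force: 39.5
```

Request:
{"op": "jog_arm", "data": {"deltas": [{"gripper":0.6,"offset":[0,0,0],"rotation":[0,0,0]},{"gripper":0.6,"offset":[0,0,0],"rotation":[0,0,0]},{"gripper":0.6,"offset":[0,0,0],"rotation":[0,0,0]},{"gripper":0.6,"offset":[0,0,-0.03],"rotation":[0,0,0]},{"gripper":0.6,"offset":[0,0,-0.04],"rotation":[0,0,0]},{"gripper":0.6,"offset":[0,0,-0.04],"rotation":[0,0,0]},{"gripper":0.6,"offset":[-0.01,0,-0.03],"rotation":[0,0,0]},{"gripper":0.6,"offset":[-0.02,0,-0.02],"rotation":[0,0,0]},{"gripper":0.6,"offset":[0,0,0],"rotation":[0,0,0]},{"gripper":0.6,"offset":[0,0,0],"rotation":[0,0,0]}]}}

```text
clock: 34.3
position: [0.4472, 0.0188, 0.1674]
ee_rot: [0.001, 1.0, -0.0, -0.0]
ft_force: [-0.0, -0.6, -0.8]
grip_width: 0.599
grasp_force: 0.0
```

```bash
python3 - <<'E'
from h import *
im,K,C=cam("wrist");ori(im,K,C,300);print(manip.get_obs()["joint_pos"])
s=3.5;x0,y0=.375,-.025;N=570
cor=np.array([[x0,y0],[x0,y0+N/s/1e3],[x0+N/s/1e3,y0+N/s/1e3],[x0+N/s/1e3,y0]])
src=proj(np.c_[cor,np.full(4,.034)],K,C).astype(np.float32)
r=cv2.warpPerspective(im,cv2.getPerspectiveTransform(src,np.float32([[0,0],[N,0],[N,N],[0,N]])),(N,N),flags=cv2.INTER_CUBIC)
cv2.imwrite("pics/rect2.png",r)
E
```

```text
[410.6596 178.0766] 1084 [415.9473  95.012 ] [28.4179 29.1488] [417.7622  97.7006] [29.4232 30.18  ]
[314.8812 179.8992] 1061 [417.3668  19.0334] [27.9712 29.0409] [419.232   19.0342] [28.9607 30.0683]
[406.1582 266.6068] 847 [491.6068  96.995 ] [27.9013 28.8329] [496.0984  99.7538] [28.8884 29.8529]
[317.6714 268.4318] 843 [493.2378  21.3775] [28.1563 28.5372] [497.787   21.4611] [29.1524 29.5468]
[-0.3477 -0.044   0.1992  1.9662  0.0092  1.2201  1.4179]
```

View pics/rect2.png

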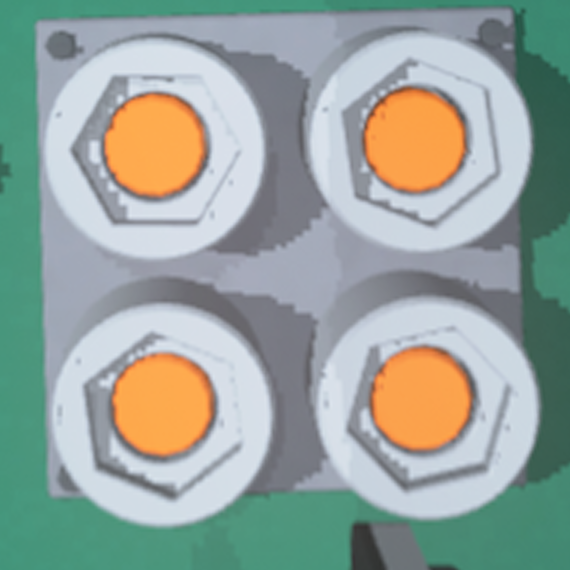

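All four buttons lie centred in their bores. The hexagon corners give orientations of NR 30.4°, NL 7.5°, FR 7.4° and FL −16° (mod 60). On to the plugs.

Request:
{"op": "jog_arm", "data": {"deltas": [{"gripper":0.6,"offset":[-0.0026,0.0302,0.007],"rotation":[0,0,0]},{"gripper":0.6,"offset":[-0.0026,0.0302,0.007],"rotation":[0,0,0]},{"gripper":0.6,"offset":[-0.0026,0.0302,0.007],"rotation":[0,0,0]},{"gripper":0.6,"offset":[-0.0026,0.0302,0.007],"rotation":[0,0,0]},{"gripper":0.6,"offset":[-0.0026,0.0302,0.007],"rotation":[0,0,0]},{"gripper":0.6,"offset":[-0.0026,0.0302,0.007],"rotation":[0,0,0]},{"gripper":0.6,"offset":[-0.0026,0.0302,0.007],"rotation":[0,0,0]},{"gripper":0.6,"offset":[0,0,0],"rotation":[0,0,0]},{"gripper":0.6,"offset":[0,0,0],"rotation":[0,0,0]},{"gripper":0.6,"offset":[0,0,0],"rotation":[0,0,0]}]}}

```text
clock: 35.35
position: [0.4654, 0.2288, 0.1183]
ee_rot: [0.001, 1.0, -0.0, -0.0]
ft_force: [0.9, -0.3, -0.9]
grip_width: 0.599
grasp_force: 0.0
```

```bash
cat >> h.py <<'E'
def plugs2(im,K,C,amin=400):
    "per plug: hex angle from lines of the brass outline, knob-top xy (white dot at z=.036)"
    h=cv2.cvtColor(im,cv2.COLOR_BGR2HSV);m=cv2.inRange(h,(17,70,70),(32,255,255))
    w=cv2.inRange(h,(0,0,170),(180,70,255))
    for c,s,l in blobs(m,amin,60000):
        hull=cv2.convexHull(np.argwhere(l)[:,::-1].astype(np.int32))
        ap=cv2.approxPolyDP(hull,3,True)[:,0]
        P=cast(ap,.010,K,C)[:,:2];d=np.roll(P,-1,0)-P
        L=np.hypot(*d.T)*1e3;a=np.degrees(np.arctan2(d[:,1],d[:,0]))
        e=L>12
        ph=np.degrees(np.angle((L[e]*np.exp(6j*np.radians(a[e]))).sum())/6)
        print("plug",c,s[4],"xy",P.mean(0),"ang",ph,"edges",np.c_[L,(a+30)%60-30].round(1).tolist())
    for c,s,l in blobs(w,40,900):
        if 0.6<s[2]/s[3]<1.6:
            p=cast(c,.036,K,C)[0];print("dot",c,s[4],p,tool([p[0],p[1],-.010]))
E
python3 - <<'E'
from h import *
im,K,C=cam("wrist");plugs2(im,K,C);cv2.imwrite("pics/p1.png",im)
E
```

```text
plug [  6.7541 168.9126] 492 xy [0.4224 0.0118] ang -10.02810007741601 edges [[2.8, 14.9], [26.0, -14.4], [5.6, 0.7], [10.2, 18.4], [7.2, -13.7], [12.0, 2.3]]
plug [542.4668 220.2304] 1658 xy [0.4608 0.4015] ang 20.982244289763475 edges [[10.1, 16.0], [28.8, -18.9], [28.0, 18.4], [22.1, 18.9], [21.5, 19.6], [27.8, 17.7]]
plug [316.0663 221.0663] 1418 xy [0.4657 0.2303] ang -28.112369001407977 edges [[23.2, -27.9], [22.0, -28.0], [22.7, -26.9], [24.7, -27.5], [21.7, 29.9], [23.0, -28.4]]
plug [425.1552 222.6545] 1456 xy [0.4666 0.3122] ang 28.43861060068554 edges [[29.5, 12.0], [11.4, 29.9], [25.6, -29.9], [20.5, -28.1], [23.2, -28.3], [25.1, -27.8]]
plug [308.2151 330.605 ] 1190 xy [0.5582 0.2225] ang -29.16707505483353 edges [[23.5, -26.5], [27.0, 19.6], [16.0, -26.9], [25.5, -25.7], [21.6, -27.7], [24.9, -28.2]]
dot [574.6745 236.349 ] 255 [0.4641 0.4048 0.036 ] [0.002  0.176  0.1285]
dot [316.4093 240.0506] 237 [0.4665 0.23   0.036 ] [-0.0008  0.0012  0.1286]
dot [442.0884 241.6586] 249 [0.4677 0.3154 0.036 ] [-0.0019  0.0867  0.1285]
dot [307.3509 359.731 ] 171 [0.5618 0.2231 0.036 ] [-0.0961 -0.0054  0.1285]
dot [409.5047 361.1963] 107 [0.5632 0.3004 0.036 ] [-0.0973  0.0719  0.1285]
dot [249.1576 434.3067] 476 [0.6329 0.1752 0.036 ] [-0.1674 -0.0532  0.1285]
dot [625.8789 457.9563] 801 [0.6582 0.488  0.036 ] [-0.1919  0.2597  0.1284]
```

Request:
{"op": "jog_arm", "data": {"deltas": [{"gripper":0.6,"offset":[-0.0005,0.001,0.03],"rotation":[0,0,0]},{"gripper":0.6,"offset":[0,0,0.035],"rotation":[0,0,0]},{"gripper":0.6,"offset":[0,0,0.03],"rotation":[0,0,0]},{"gripper":0.6,"offset":[0,0,0.02],"rotation":[0,0,0]},{"gripper":0.6,"offset":[0,0,0.008],"rotation":[0,0,0]},{"gripper":0.6,"offset":[0,0,0.005],"rotation":[0,0,0]},{"gripper":0.6,"offset":[0,0,0],"rotation":[0,0,0]},{"gripper":0.1,"offset":[0,0,0],"rotation":[0,0,0]},{"gripper":0.1,"offset":[0,0,0],"rotation":[0,0,0]},{"gripper":0.1,"offset":[0,0,0],"rotation":[0,0,0]},{"gripper":0.1,"offset":[0,0,0],"rotation":[0,0,0]},{"gripper":0.1,"offset":[0,0,0],"rotation":[0,0,0]},{"gripper":0.1,"offset":[0,0,0],"rotation":[0,0,0]}], "newtons": 90}}

```text
clock: 36.7
position: [0.467, 0.2315, -0.0078]
ee_rot: [0.001, 1.0, 0.0, 0.001]
ft_force: [-3.1, -2.5, 9.6]
grip_width: 0.238
grasp_force: 87.8
```

Request:
{"op": "jog_arm", "data": {"deltas": [{"gripper":0.1,"offset":[0,0,-0.02],"rotation":[0,0,1.5]},{"gripper":0.1,"offset":[0,0,-0.025],"rotation":[0,0,0]},{"gripper":0.1,"offset":[0,0,-0.025],"rotation":[0,0,0]},{"gripper":0.1,"offset":[0.0069,-0.0303,0],"rotation":[0,0,0]},{"gripper":0.1,"offset":[0.0069,-0.0303,0],"rotation":[0,0,0]},{"gripper":0.1,"offset":[0.0069,-0.0303,0],"rotation":[0,0,0]},{"gripper":0.1,"offset":[0.0069,-0.0303,0],"rotation":[0,0,0]},{"gripper":0.1,"offset":[0.0069,-0.0303,0],"rotation":[0,0,0]},{"gripper":0.1,"offset":[0.0069,-0.0303,0],"rotation":[0,0,0]},{"gripper":0.1,"offset":[0.0069,-0.0303,0],"rotation":[0,0,0]},{"gripper":0.1,"offset":[0,0,0],"rotation":[0,0,0]},{"gripper":0.1,"offset":[0,0,0],"rotation":[0,0,0]}]}}

```text
clock: 37.9
position: [0.4125, 0.0204, 0.0612]
ee_rot: [0.014, 1.0, 0.0, 0.001]
ft_force: [-0.0, 0.5, -1.5]
grip_width: 0.243
grasp_force: 88.6
```

```bash
cat >> h.py <<'E'
def held(xyz,n=4):
    "mean tool offset to a target over a few readings, plus hex angle of the held plug"
    t=[]
    for i in range(n):
        o=manip.get_obs();t.append(tool(xyz));im,K,C=cam("wrist")
    z=o["position"][2]
    Mt=R.from_quat(o["ee_rot"]).as_matrix()
    print("off",np.mean(t,0),"toolx yaw",np.degrees(np.arctan2(Mt[1,0],Mt[0,0])))
    h=cv2.cvtColor(im,cv2.COLOR_BGR2HSV);m=cv2.inRange(h,(17,70,70),(32,255,255))
    for c,s,l in blobs(m,1500,60000):
        hull=cv2.convexHull(np.argwhere(l)[:,::-1].astype(np.int32));ap=cv2.approxPolyDP(hull,4,True)[:,0]
        P=cast(ap,z+.018,K,C)[:,:2];d=np.roll(P,-1,0)-P
        L=np.hypot(*d.T)*1e3;a=np.degrees(np.arctan2(d[:,1],d[:,0]))
        print("held",c,s[4],np.c_[L,(a+30)%60-30].round(1).tolist(),"y range",P[:,1].min(),P[:,1].max(),"xmin",P[:,0].min())
E
python3 -c "
from h import *
held([.4184,.0195,.022])"
```

```text
off [-0.0058 -0.0015  0.0391] toolx yaw 178.5316649669111
held [314.816  282.4225] 2968 [[4.7, -21.1], [43.7, 26.6], [25.4, -27.1], [22.1, 29.7], [23.8, 29.2]] y range -0.0009209242619809925 0.04433326450623607 xmin 0.3893877210819642
held [594.1523 430.3773] 1773 [[22.2, 8.1], [18.6, -10.1], [7.7, 24.7], [14.6, 29.6], [14.3, -29.1], [22.4, -23.7]] y range 0.14181612703888039 0.17675406456266046 xmin 0.4706169102569548
```

Request:
{"op": "jog_arm", "data": {"deltas": [{"gripper":0.1,"offset":[-0.0058,-0.0013,0.012],"rotation":[0,0,-0.5]},{"gripper":0.1,"offset":[0,0,0.012],"rotation":[0,0,0]},{"gripper":0.1,"offset":[0,0,0.007],"rotation":[0,0,0]},{"gripper":0.1,"offset":[0,0,0],"rotation":[0,0,0]},{"gripper":0.1,"offset":[0,0,0.001],"rotation":[0,0,0]},{"gripper":0.1,"offset":[0,0,0.001],"rotation":[0,0,0]},{"gripper":0.1,"offset":[0,0,0.001],"rotation":[0,0,0]},{"gripper":0.1,"offset":[0,0,0.001],"rotation":[0,0,0]},{"gripper":0.1,"offset":[0,0,0],"rotation":[0,0,0]}]}}

```text
clock: 39.0
position: [0.418, 0.019, 0.0257]
ee_rot: [0.009, 1.0, 0.0, 0.0]
ft_force: [0.5, 0.4, -0.7]
grip_width: 0.237
grasp_force: 88.6
```

Request:
{"op": "jog_arm", "data": {"deltas": [{"gripper":0.1,"offset":[0,0,0.001],"rotation":[0,0,0]},{"gripper":0.1,"offset":[0,0,0.001],"rotation":[0,0,0]},{"gripper":0.1,"offset":[0,0,0],"rotation":[0,0,0]}]}}

```text
clock: 39.3
position: [0.4179, 0.019, 0.0236]
ee_rot: [0.009, 1.0, 0.0, -0.0]
ft_force: [-0.0, 0.5, -0.8]
grip_width: 0.24
grasp_force: 88.6
```

Request:
{"op": "jog_arm", "data": {"deltas": [{"gripper":0.1,"offset":[0,0,0.001],"rotation":[0,0,0]},{"gripper":0.1,"offset":[0,0,0.001],"rotation":[0,0,0]},{"gripper":0.1,"offset":[0,0,0],"rotation":[0,0,0]}]}}

```text
clock: 39.6
position: [0.4179, 0.019, 0.0216]
ee_rot: [0.009, 1.0, 0.0, -0.0]
ft_force: [0.4, -0.6, -1.0]
grip_width: 0.241
grasp_force: 88.6
```

Request:
{"op": "jog_arm", "data": {"deltas": [{"gripper":0.1,"offset":[0,0,0.001],"rotation":[0,0,0]},{"gripper":0.1,"offset":[0,0,0.001],"rotation":[0,0,0]},{"gripper":0.1,"offset":[0,0,0],"rotation":[0,0,0]}]}}

```text
clock: 39.9
position: [0.418, 0.0191, 0.0201]
ee_rot: [0.009, 1.0, 0.0, -0.0]
ft_force: [-4.2, -0.0, 7.7]
grip_width: 0.237
grasp_force: 89.7
```

Request:
{"op": "jog_arm", "data": {"deltas": [{"gripper":0.1,"offset":[0,0,0.0005],"rotation":[0,0,0]},{"gripper":0.1,"offset":[0,0,0],"rotation":[0,0,1]},{"gripper":0.1,"offset":[0,0,0],"rotation":[0,0,-1]},{"gripper":0.1,"offset":[0,0,0],"rotation":[0,0,0]}]}}

```text
clock: 40.3
position: [0.4183, 0.0191, 0.0201]
ee_rot: [0.009, 1.0, 0.0, 0.0]
ft_force: [-4.8, -1.0, 13.3]
grip_width: 0.239
grasp_force: 90.2
```

Firm floor at TCP 0.020, i.e. the underside on the ledge: home. Release, next plug c.

Request:
{"op": "jog_arm", "data": {"deltas": [{"gripper":0.5,"offset":[0,0,0],"rotation":[0,0,0]},{"gripper":0.5,"offset":[0,0,0],"rotation":[0,0,0]},{"gripper":0.5,"offset":[0,0,0],"rotation":[0,0,0]},{"gripper":0.5,"offset":[0,0,-0.025],"rotation":[0,0,0]},{"gripper":0.6,"offset":[0,0,-0.04],"rotation":[0,0,0]},{"gripper":0.6,"offset":[0,0,-0.04],"rotation":[0,0,-1]},{"gripper":0.6,"offset":[-0.0204,0.0291,0],"rotation":[0,0,0]},{"gripper":0.6,"offset":[-0.0204,0.0291,0],"rotation":[0,0,0]},{"gripper":0.6,"offset":[-0.0204,0.0291,0],"rotation":[0,0,0]},{"gripper":0.6,"offset":[-0.0204,0.0291,0],"rotation":[0,0,0]},{"gripper":0.6,"offset":[-0.0204,0.0291,0],"rotation":[0,0,0]},{"gripper":0.6,"offset":[-0.0204,0.0291,0],"rotation":[0,0,0]},{"gripper":0.6,"offset":[-0.0204,0.0291,0],"rotation":[0,0,0]},{"gripper":0.6,"offset":[0,0,0],"rotation":[0,0,0]},{"gripper":0.6,"offset":[0,0,0],"rotation":[0,0,0]}]}}

```text
clock: 41.8
position: [0.5607, 0.2228, 0.1233]
ee_rot: [0.0, 1.0, -0.0, -0.001]
ft_force: [0.1, -0.8, -0.7]
grip_width: 0.601
grasp_force: 0.0
```

```bash
python3 - <<'E'
from h import *
im,K,C=cam("wrist");plugs2(im,K,C)
E
```

```text
plug [101.3363  10.5579] 898 xy [0.4194 0.0872] ang -29.970952675697905 edges [[6.9, 11.1], [11.1, -27.0], [7.0, -4.9], [10.1, 19.1], [27.2, -30.0], [8.6, -13.1]]
plug [571.3442  87.3106] 2138 xy [0.4675 0.402 ] ang 15.809302499824105 edges [[30.0, 0.7], [6.8, 20.5], [9.5, -9.8], [21.4, 17.6], [22.1, 17.7], [22.1, 18.3], [26.1, 22.1]]
plug [441.2793  93.1473] 1840 xy [0.4689 0.3138] ang 29.83290518068571 edges [[26.4, 13.2], [11.5, -24.9], [25.5, -25.5], [22.3, -27.6], [21.6, -26.7], [26.5, -30.0]]
plug [ 12.0149 135.9915] 941 xy [0.4943 0.013 ] ang -20.236117533217374 edges [[14.6, 24.6], [25.0, -14.3], [9.4, 17.9], [9.4, -21.1], [7.4, 2.8], [11.4, 21.8]]
plug [314.9993 218.7133] 1381 xy [0.5602 0.2232] ang -27.171465433580998 edges [[24.2, -27.0], [21.6, -27.8], [22.4, -25.6], [25.4, -28.9], [19.9, -27.8], [23.1, -25.8]]
dot [ 4.7301 40.773 ] 163 [0.4392 0.0394 0.036 ] [ 0.1211 -0.1826  0.1339]
dot [612.0968  85.1701] 341 [0.4635 0.4048 0.036 ] [0.0973 0.1829 0.1336]
dot [465.3832  91.5838] 334 [0.4672 0.3155 0.036 ] [0.0935 0.0936 0.1337]
dot [314.9821 237.0897] 223 [0.5612 0.2231 0.036 ] [-0.0007  0.0013  0.1337]
dot [191.0914 347.736 ] 394 [0.6499 0.1286 0.036 ] [-0.0895 -0.093   0.1337]
dot [409.6263 361.0101] 99 [0.6617 0.2962 0.036 ] [-0.101   0.0746  0.1335]
```

Request:
{"op": "jog_arm", "data": {"deltas": [{"gripper":0.6,"offset":[0,0.0008,0.03],"rotation":[0,0,0]},{"gripper":0.6,"offset":[0,0,0.035],"rotation":[0,0,0]},{"gripper":0.6,"offset":[0,0,0.035],"rotation":[0,0,0]},{"gripper":0.6,"offset":[0,0,0.02],"rotation":[0,0,0]},{"gripper":0.6,"offset":[0,0,0.008],"rotation":[0,0,0]},{"gripper":0.6,"offset":[0,0,0.005],"rotation":[0,0,0]},{"gripper":0.6,"offset":[0,0,0],"rotation":[0,0,0]},{"gripper":0.1,"offset":[0,0,0],"rotation":[0,0,0]},{"gripper":0.1,"offset":[0,0,0],"rotation":[0,0,0]},{"gripper":0.1,"offset":[0,0,0],"rotation":[0,0,0]},{"gripper":0.1,"offset":[0,0,0],"rotation":[0,0,0]},{"gripper":0.1,"offset":[0,0,0],"rotation":[0,0,0]},{"gripper":0.1,"offset":[0,0,0],"rotation":[0,0,0]}]}}

```text
clock: 43.15
position: [0.5619, 0.2238, -0.0071]
ee_rot: [0.001, 1.0, 0.001, 0.001]
ft_force: [-1.5, -0.8, 6.4]
grip_width: 0.241
grasp_force: 87.9
```

Request:
{"op": "jog_arm", "data": {"deltas": [{"gripper":0.1,"offset":[0,0,-0.02],"rotation":[0,0,0]},{"gripper":0.1,"offset":[0,0,-0.025],"rotation":[0,0,0]},{"gripper":0.1,"offset":[0,0,-0.025],"rotation":[0,0,0]},{"gripper":0.1,"offset":[0.0139,-0.0252,0],"rotation":[0,0,0]},{"gripper":0.1,"offset":[0.0139,-0.0252,0],"rotation":[0,0,0]},{"gripper":0.1,"offset":[0.0139,-0.0252,0],"rotation":[0,0,0]},{"gripper":0.1,"offset":[0.0139,-0.0252,0],"rotation":[0,0,0]},{"gripper":0.1,"offset":[0.0139,-0.0252,0],"rotation":[0,0,0]},{"gripper":0.1,"offset":[0,0,0],"rotation":[0,0,-5.5]},{"gripper":0.1,"offset":[0,0,0],"rotation":[0,0,-5.5]},{"gripper":0.1,"offset":[0,0,0],"rotation":[0,0,0]},{"gripper":0.1,"offset":[0,0,0],"rotation":[0,0,0]}]}}

```text
clock: 44.35
position: [0.4915, 0.0976, 0.0616]
ee_rot: [-0.094, 0.996, 0.0, 0.0]
ft_force: [0.4, -0.4, -0.8]
grip_width: 0.235
grasp_force: 88.5
```

```bash
python3 -c "
from h import *
held([.4924,.0979,.020])"
```

```text
off [-0.001   0.0001  0.0414] toolx yaw -169.14024150114804
held [193.2973  97.9116] 3643 [[18.8, -25.9], [3.7, -20.0], [22.7, 4.9], [6.9, 29.3], [19.1, 29.2], [17.7, 29.2], [16.5, -29.6]] y range 0.02035483876103296 0.0515806544071908 xmin 0.40048283217898534
held [314.9553 282.0474] 2975 [[5.7, -9.2], [43.2, -21.1], [25.4, -14.7], [22.1, -18.0], [22.9, -17.3]] y range 0.07569389084795879 0.11930998876481562 xmin 0.46649845876125673
```

Request:
{"op": "jog_arm", "data": {"deltas": [{"gripper":0.1,"offset":[-0.001,0,0.014],"rotation":[0,0,-0.8]},{"gripper":0.1,"offset":[0,0,0.014],"rotation":[0,0,0]},{"gripper":0.1,"offset":[0,0,0.005],"rotation":[0,0,0]},{"gripper":0.1,"offset":[0,0,0.001],"rotation":[0,0,0]},{"gripper":0.1,"offset":[0,0,0.001],"rotation":[0,0,0]},{"gripper":0.1,"offset":[0,0,0.001],"rotation":[0,0,0]},{"gripper":0.1,"offset":[0,0,0.001],"rotation":[0,0,0]},{"gripper":0.1,"offset":[0,0,0],"rotation":[0,0,0]}]}}

```text
clock: 45.35
position: [0.4924, 0.0977, 0.0244]
ee_rot: [-0.102, 0.995, 0.0, 0.0]
ft_force: [0.7, -0.2, -1.7]
grip_width: 0.238
grasp_force: 88.5
```

Request:
{"op": "jog_arm", "data": {"deltas": [{"gripper":0.1,"offset":[0,0,0.001],"rotation":[0,0,0]},{"gripper":0.1,"offset":[0,0,0.001],"rotation":[0,0,0]},{"gripper":0.1,"offset":[0,0,0],"rotation":[0,0,0]}]}}

```text
clock: 45.65
position: [0.4922, 0.0976, 0.0221]
ee_rot: [-0.102, 0.995, 0.0, -0.0]
ft_force: [-0.1, -0.1, -0.4]
grip_width: 0.237
grasp_force: 88.5
```

Request:
{"op": "jog_arm", "data": {"deltas": [{"gripper":0.1,"offset":[0,0,0.001],"rotation":[0,0,0]},{"gripper":0.1,"offset":[0,0,0.001],"rotation":[0,0,0]},{"gripper":0.1,"offset":[0,0,0],"rotation":[0,0,0]}]}}

```text
clock: 45.95
position: [0.4924, 0.0977, 0.0208]
ee_rot: [-0.102, 0.995, 0.0, 0.0]
ft_force: [-3.1, -1.4, 7.6]
grip_width: 0.239
grasp_force: 89.6
```

Request:
{"op": "jog_arm", "data": {"deltas": [{"gripper":0.1,"offset":[0,0,0.001],"rotation":[0,0,0]},{"gripper":0.1,"offset":[0,0,0],"rotation":[0,0,0]}]}}

```text
clock: 46.15
position: [0.4925, 0.0977, 0.0207]
ee_rot: [-0.102, 0.995, 0.0, 0.0]
ft_force: [-8.4, -2.4, 18.8]
grip_width: 0.24
grasp_force: 91.0
```

Home. Next plug d.

Request:
{"op": "jog_arm", "data": {"deltas": [{"gripper":0.5,"offset":[0,0,-0.001],"rotation":[0,0,0]},{"gripper":0.5,"offset":[0,0,0],"rotation":[0,0,0]},{"gripper":0.5,"offset":[0,0,0],"rotation":[0,0,0]},{"gripper":0.5,"offset":[0,0,-0.025],"rotation":[0,0,0]},{"gripper":0.6,"offset":[0,0,-0.04],"rotation":[0,0,5.9]},{"gripper":0.6,"offset":[0,0,-0.04],"rotation":[0,0,5.9]},{"gripper":0.6,"offset":[0.0035,0.0384,0],"rotation":[0,0,0]},{"gripper":0.6,"offset":[0.0035,0.0384,0],"rotation":[0,0,0]},{"gripper":0.6,"offset":[0.0035,0.0384,0],"rotation":[0,0,0]},{"gripper":0.6,"offset":[0.0035,0.0384,0],"rotation":[0,0,0]},{"gripper":0.6,"offset":[0.0035,0.0384,0],"rotation":[0,0,0]},{"gripper":0.6,"offset":[0.0035,0.0384,0],"rotation":[0,0,0]},{"gripper":0.6,"offset":[0.0035,0.0384,0],"rotation":[0,0,0]},{"gripper":0.6,"offset":[0.0035,0.0384,0],"rotation":[0,0,0]},{"gripper":0.6,"offset":[0,0,0],"rotation":[0,0,0]},{"gripper":0.6,"offset":[0,0,0],"rotation":[0,0,0]}]}}

```text
clock: 47.75
position: [0.464, 0.4056, 0.1245]
ee_rot: [-0.0, 1.0, -0.0, -0.0]
ft_force: [0.4, -1.2, -0.3]
grip_width: 0.595
grasp_force: 0.0
```

```bash
python3 - <<'E'
from h import *
im,K,C=cam("wrist");plugs2(im,K,C)
E
```

```text
plug [312.438  217.7857] 1372 xy [0.4634 0.4042] ang 19.271921077790704 edges [[23.8, 18.3], [19.7, 18.1], [24.9, 22.3], [22.1, 19.3], [23.4, 18.9], [22.8, 18.3]]
plug [200.9378 222.3174] 1383 xy [0.4662 0.3182] ang -23.668040799413873 edges [[21.7, -27.0], [14.6, -16.9], [29.2, -9.5], [24.9, -29.4], [22.3, -28.0], [22.1, -26.9]]
dot [399.8415  45.875 ] 448 [0.345  0.4563 0.036 ] [0.1197 0.052  0.1347]
dot [337.6894  67.7329] 161 [0.357  0.4195 0.036 ] [0.1076 0.0151 0.1347]
dot [312.1404 236.0723] 235 [0.4642 0.4039 0.036 ] [ 0.0004 -0.0003  0.1347]
dot [184.0306 240.821 ] 229 [0.4678 0.3147 0.036 ] [-0.0032 -0.0895  0.1348]
dot [409.4495 361.3211] 109 [0.5661 0.4793 0.036 ] [-0.1014  0.0752  0.1346]
dot [171.0338 465.3007] 296 [0.6716 0.2822 0.036 ] [-0.2071 -0.1219  0.1347]
```

Request:
{"op": "jog_arm", "data": {"deltas": [{"gripper":0.6,"offset":[0,-0.0003,0.03],"rotation":[0,0,0]},{"gripper":0.6,"offset":[0,0,0.035],"rotation":[0,0,0]},{"gripper":0.6,"offset":[0,0,0.035],"rotation":[0,0,0]},{"gripper":0.6,"offset":[0,0,0.021],"rotation":[0,0,0]},{"gripper":0.6,"offset":[0,0,0.008],"rotation":[0,0,0]},{"gripper":0.6,"offset":[0,0,0.005],"rotation":[0,0,0]},{"gripper":0.6,"offset":[0,0,0],"rotation":[0,0,0]},{"gripper":0.1,"offset":[0,0,0],"rotation":[0,0,0]},{"gripper":0.1,"offset":[0,0,0],"rotation":[0,0,0]},{"gripper":0.1,"offset":[0,0,0],"rotation":[0,0,0]},{"gripper":0.1,"offset":[0,0,0],"rotation":[0,0,0]},{"gripper":0.1,"offset":[0,0,0],"rotation":[0,0,0]},{"gripper":0.1,"offset":[0,0,0],"rotation":[0,0,0]}]}}

```text
clock: 49.1
position: [0.4655, 0.4052, -0.0071]
ee_rot: [0.001, 1.0, 0.001, 0.001]
ft_force: [-1.3, -1.6, 7.2]
grip_width: 0.239
grasp_force: 87.9
```

Request:
{"op": "jog_arm", "data": {"deltas": [{"gripper":0.1,"offset":[0,0,-0.02],"rotation":[0,0,0]},{"gripper":0.1,"offset":[0,0,-0.04],"rotation":[0,0,0]},{"gripper":0.1,"offset":[0,0,-0.04],"rotation":[0,0,0]},{"gripper":0.1,"offset":[-0.0029,-0.0383,0],"rotation":[0,0,0]},{"gripper":0.1,"offset":[-0.0029,-0.0383,0],"rotation":[0,0,0]},{"gripper":0.1,"offset":[-0.0029,-0.0383,0],"rotation":[0,0,0]},{"gripper":0.1,"offset":[-0.0029,-0.0383,0],"rotation":[0,0,0]},{"gripper":0.1,"offset":[-0.0029,-0.0383,0],"rotation":[0,0,0]},{"gripper":0.1,"offset":[-0.0029,-0.0383,0],"rotation":[0,0,0]},{"gripper":0.1,"offset":[-0.0029,-0.0383,0],"rotation":[0,0,0]},{"gripper":0.1,"offset":[-0.0029,-0.0383,0],"rotation":[0,0,0]},{"gripper":0.1,"offset":[-0.0029,-0.0383,0],"rotation":[0,0,0]},{"gripper":0.1,"offset":[-0.0029,-0.0383,0],"rotation":[0,0,0]},{"gripper":0.1,"offset":[0,0,0],"rotation":[0,0,5.6]},{"gripper":0.1,"offset":[0,0,0],"rotation":[0,0,5.6]},{"gripper":0.1,"offset":[0,0,0.02],"rotation":[0,0,0]},{"gripper":0.1,"offset":[0,0,0],"rotation":[0,0,0]},{"gripper":0.1,"offset":[0,0,0],"rotation":[0,0,0]}]}}

```text
clock: 50.9
position: [0.4931, 0.0216, 0.0716]
ee_rot: [0.098, 0.995, 0.0, -0.0]
ft_force: [-0.3, -0.4, -1.3]
grip_width: 0.243
grasp_force: 88.6
```

```bash
python3 -c "
from h import *
held([.4943,.0218,.0204])"
```

```text
off [-0.0007  0.0003  0.0515] toolx yaw 168.76300289084452
held [282.7322 123.9013] 3435 [[16.1, -28.8], [17.5, -27.4], [16.7, -29.0], [16.2, -27.8], [17.7, -26.9], [17.0, -29.6]] y range 0.007145885184702525 0.04098070460674886 xmin 0.40154495317554006
held [441.2912 226.624 ] 2572 [[7.2, -16.0], [21.4, 8.8], [3.4, 18.8], [16.7, -17.6], [17.0, -13.5], [16.0, -15.7], [19.0, -13.7]] y range 0.06568772949967498 0.09890040599209993 xmin 0.4540759801309268
held [313.7686 280.7002] 2999 [[41.9, 17.4], [7.6, 6.5], [19.1, 11.8], [6.9, -10.0], [19.6, 7.0], [24.3, 7.1]] y range 0.0012095764870960271 0.04298215138162815 xmin 0.46768746477032
```

Request:
{"op": "jog_arm", "data": {"deltas": [{"gripper":0.1,"offset":[-0.0007,0.0003,0.02],"rotation":[0,0,0]},{"gripper":0.1,"offset":[0,0,0.018],"rotation":[0,0,0]},{"gripper":0.1,"offset":[0,0,0.005],"rotation":[0,0,0]},{"gripper":0.1,"offset":[0,0,0.001],"rotation":[0,0,0]},{"gripper":0.1,"offset":[0,0,0.001],"rotation":[0,0,0]},{"gripper":0.1,"offset":[0,0,0.001],"rotation":[0,0,0]},{"gripper":0.1,"offset":[0,0,0.001],"rotation":[0,0,0]},{"gripper":0.1,"offset":[0,0,0],"rotation":[0,0,0]}]}}

```text
clock: 51.9
position: [0.4945, 0.0217, 0.0246]
ee_rot: [0.098, 0.995, 0.0, 0.001]
ft_force: [1.9, -0.1, -1.0]
grip_width: 0.236
grasp_force: 88.6
```

Request:
{"op": "jog_arm", "data": {"deltas": [{"gripper":0.1,"offset":[0,0,0.001],"rotation":[0,0,0]},{"gripper":0.1,"offset":[0,0,0.001],"rotation":[0,0,0]},{"gripper":0.1,"offset":[0,0,0],"rotation":[0,0,0]}]}}

```text
clock: 52.2
position: [0.4944, 0.0216, 0.0223]
ee_rot: [0.098, 0.995, 0.0, 0.0]
ft_force: [3.4, -0.7, -0.4]
grip_width: 0.238
grasp_force: 88.6
```

Request:
{"op": "jog_arm", "data": {"deltas": [{"gripper":0.1,"offset":[-0.0004,0,0.001],"rotation":[0,0,0]},{"gripper":0.1,"offset":[0,0,0.001],"rotation":[0,0,0]},{"gripper":0.1,"offset":[0,0,0],"rotation":[0,0,0]}]}}

```text
clock: 52.5
position: [0.4946, 0.0216, 0.0208]
ee_rot: [0.098, 0.995, 0.0, 0.0]
ft_force: [-2.0, -1.1, 8.8]
grip_width: 0.239
grasp_force: 89.8
```

Request:
{"op": "jog_arm", "data": {"deltas": [{"gripper":0.1,"offset":[0,0,0.001],"rotation":[0,0,0]},{"gripper":0.1,"offset":[0,0,0],"rotation":[0,0,0]}]}}

```text
clock: 52.7
position: [0.4947, 0.0216, 0.0207]
ee_rot: [0.098, 0.995, 0.0, 0.0]
ft_force: [-7.5, -1.2, 20.2]
grip_width: 0.238
grasp_force: 91.3
```

Home. Last plug b.

Request:
{"op": "jog_arm", "data": {"deltas": [{"gripper":0.5,"offset":[0,0,-0.001],"rotation":[0,0,0]},{"gripper":0.5,"offset":[0,0,0],"rotation":[0,0,0]},{"gripper":0.5,"offset":[0,0,0],"rotation":[0,0,0]},{"gripper":0.5,"offset":[0,0,-0.025],"rotation":[0,0,0]},{"gripper":0.6,"offset":[0,0,-0.04],"rotation":[0,0,-5.6]},{"gripper":0.6,"offset":[0,0,-0.04],"rotation":[0,0,-5.6]},{"gripper":0.6,"offset":[0.0034,0.0367,0],"rotation":[0,0,0]},{"gripper":0.6,"offset":[0.0034,0.0367,0],"rotation":[0,0,0]},{"gripper":0.6,"offset":[0.0034,0.0367,0],"rotation":[0,0,0]},{"gripper":0.6,"offset":[0.0034,0.0367,0],"rotation":[0,0,0]},{"gripper":0.6,"offset":[0.0034,0.0367,0],"rotation":[0,0,0]},{"gripper":0.6,"offset":[0.0034,0.0367,0],"rotation":[0,0,0]},{"gripper":0.6,"offset":[0.0034,0.0367,0],"rotation":[0,0,0]},{"gripper":0.6,"offset":[0.0034,0.0367,0],"rotation":[0,0,0]},{"gripper":0.6,"offset":[0,0,0],"rotation":[0,0,0]},{"gripper":0.6,"offset":[0,0,0],"rotation":[0,0,0]}]}}

```text
clock: 54.3
position: [0.4669, 0.3156, 0.1245]
ee_rot: [-0.0, 1.0, -0.0, -0.0]
ft_force: [0.1, -0.2, -0.2]
grip_width: 0.604
grasp_force: 0.0
```

```bash
python3 - <<'E'
from h import *
im,K,C=cam("wrist");plugs2(im,K,C)
E
```

```text
plug [313.9294 218.8574] 1374 xy [0.4669 0.3152] ang -27.968436877645225 edges [[23.6, -27.9], [21.6, -27.8], [23.1, -26.7], [24.5, -28.3], [21.5, -29.9], [22.8, -27.3]]
plug [ 21.9528 267.1645] 1441 xy [0.5042 0.0823] ang -13.87259366398313 edges [[24.4, -13.0], [6.4, 5.3], [44.9, -11.3], [11.6, -17.9], [24.1, -15.6], [26.1, -17.6]]
dot [477.4247  52.7908] 803 [0.3516 0.4132 0.036 ] [0.1159 0.0987 0.1347]
dot [  3.4634 106.4146] 41 [0.3824 0.1212 0.036 ] [ 0.0848 -0.1932  0.1349]
dot [ 15.8246 107.8772] 57 [0.3832 0.1287 0.036 ] [ 0.0839 -0.1857  0.1349]
dot [  5.8649 214.4527] 148 [0.4519 0.1053 0.036 ] [ 0.0152 -0.209   0.1349]
dot [ 23.3629 240.1616] 631 [0.4703 0.1129 0.036 ] [-0.0032 -0.2014  0.1349]
dot [313.8836 236.8966] 232 [0.4677 0.3151 0.036 ] [-0.0003  0.0008  0.1347]
dot [409.7778 360.7273] 99 [0.5685 0.3895 0.036 ] [-0.101   0.0753  0.1346]
dot [600.5869 404.5643] 443 [0.6099 0.5472 0.036 ] [-0.1423  0.2331  0.1344]
dot [159.9609 464.8554] 588 [0.674  0.1826 0.036 ] [-0.2068 -0.1315  0.1347]
```

Request:
{"op": "jog_arm", "data": {"deltas": [{"gripper":0.6,"offset":[0,0.0003,0.03],"rotation":[0,0,0]},{"gripper":0.6,"offset":[0,0,0.035],"rotation":[0,0,0]},{"gripper":0.6,"offset":[0,0,0.035],"rotation":[0,0,0]},{"gripper":0.6,"offset":[0,0,0.021],"rotation":[0,0,0]},{"gripper":0.6,"offset":[0,0,0.008],"rotation":[0,0,0]},{"gripper":0.6,"offset":[0,0,0.005],"rotation":[0,0,0]},{"gripper":0.6,"offset":[0,0,0],"rotation":[0,0,0]},{"gripper":0.1,"offset":[0,0,0],"rotation":[0,0,0]},{"gripper":0.1,"offset":[0,0,0],"rotation":[0,0,0]},{"gripper":0.1,"offset":[0,0,0],"rotation":[0,0,0]},{"gripper":0.1,"offset":[0,0,0],"rotation":[0,0,0]},{"gripper":0.1,"offset":[0,0,0],"rotation":[0,0,0]},{"gripper":0.1,"offset":[0,0,0],"rotation":[0,0,0]}]}}

```text
clock: 55.65
position: [0.4683, 0.316, -0.0072]
ee_rot: [0.001, 1.0, 0.001, 0.001]
ft_force: [-2.2, -1.0, 7.2]
grip_width: 0.241
grasp_force: 87.9
```

Request:
{"op": "jog_arm", "data": {"deltas": [{"gripper":0.1,"offset":[0,0,-0.02],"rotation":[0,0,0]},{"gripper":0.1,"offset":[0,0,-0.035],"rotation":[0,0,0]},{"gripper":0.1,"offset":[0,0,-0.035],"rotation":[0,0,0]},{"gripper":0.1,"offset":[0.0087,-0.0368,0],"rotation":[0,0,0]},{"gripper":0.1,"offset":[0.0087,-0.0368,0],"rotation":[0,0,0]},{"gripper":0.1,"offset":[0.0087,-0.0368,0],"rotation":[0,0,0]},{"gripper":0.1,"offset":[0.0087,-0.0368,0],"rotation":[0,0,0]},{"gripper":0.1,"offset":[0.0087,-0.0368,0],"rotation":[0,0,0]},{"gripper":0.1,"offset":[0.0087,-0.0368,0],"rotation":[0,0,0]},{"gripper":0.1,"offset":[0,0,0],"rotation":[0,0,8.2]},{"gripper":0.1,"offset":[0,0,0],"rotation":[0,0,8.2]},{"gripper":0.1,"offset":[0,0,0.015],"rotation":[0,0,8.1]},{"gripper":0.1,"offset":[0,0,0],"rotation":[0,0,0]},{"gripper":0.1,"offset":[0,0,0],"rotation":[0,0,0]}]}}

```text
clock: 57.05
position: [0.415, 0.0948, 0.0666]
ee_rot: [0.21, 0.978, 0.0, -0.0]
ft_force: [0.9, -0.1, -1.5]
grip_width: 0.244
grasp_force: 88.6
```

```bash
python3 -c "
from h import *
held([.4164,.0955,.0204])"
```

```text
off [-0.0008  0.001   0.0464] toolx yaw 155.60307086761412
held [314.5711 282.2265] 2954 [[5.1, 18.0], [43.7, 3.7], [26.2, 8.8], [20.4, 6.9], [24.2, 8.0]] y range 0.07440977990402356 0.11694659114053434 xmin 0.3896369403307586
held [202.4543 310.5181] 2318 [[18.1, 29.0], [9.7, -25.4], [23.8, -17.4], [14.9, -29.8], [18.4, -26.9], [17.7, -28.6]] y range 0.02926950571668545 0.06428468515204054 xmin 0.3831180097010952
```

Angle 7.5°, as wanted. Lower.

Request:
{"op": "jog_arm", "data": {"deltas": [{"gripper":0.1,"offset":[-0.0008,0.0008,0.018],"rotation":[0,0,0]},{"gripper":0.1,"offset":[0,0,0.015],"rotation":[0,0,0]},{"gripper":0.1,"offset":[0,0,0.005],"rotation":[0,0,0]},{"gripper":0.1,"offset":[0,0,0.001],"rotation":[0,0,0]},{"gripper":0.1,"offset":[0,0,0.001],"rotation":[0,0,0]},{"gripper":0.1,"offset":[0,0,0.001],"rotation":[0,0,0]},{"gripper":0.1,"offset":[0,0,0.001],"rotation":[0,0,0]},{"gripper":0.1,"offset":[0,0,0],"rotation":[0,0,0]}]}}

```text
clock: 58.05
position: [0.4162, 0.0952, 0.0244]
ee_rot: [0.213, 0.977, 0.0, 0.0]
ft_force: [-0.2, 1.0, -0.3]
grip_width: 0.238
grasp_force: 88.6
```

Request:
{"op": "jog_arm", "data": {"deltas": [{"gripper":0.1,"offset":[0,0,0.001],"rotation":[0,0,0]},{"gripper":0.1,"offset":[0,0,0.001],"rotation":[0,0,0]},{"gripper":0.1,"offset":[0,0,0],"rotation":[0,0,0]}]}}

```text
clock: 58.35
position: [0.416, 0.0952, 0.0221]
ee_rot: [0.213, 0.977, -0.0, -0.0]
ft_force: [-0.2, 0.0, -1.1]
grip_width: 0.236
grasp_force: 88.6
```

Request:
{"op": "jog_arm", "data": {"deltas": [{"gripper":0.1,"offset":[0,0,0.001],"rotation":[0,0,0]},{"gripper":0.1,"offset":[0,0,0.001],"rotation":[0,0,0]},{"gripper":0.1,"offset":[0,0,0],"rotation":[0,0,0]}]}}

```text
clock: 58.65
position: [0.4162, 0.0952, 0.0207]
ee_rot: [0.213, 0.977, 0.0, -0.0]
ft_force: [-4.4, -0.6, 8.4]
grip_width: 0.238
grasp_force: 89.7
```

Request:
{"op": "jog_arm", "data": {"deltas": [{"gripper":0.5,"offset":[0,0,-0.0005],"rotation":[0,0,0]},{"gripper":0.5,"offset":[0,0,0],"rotation":[0,0,0]},{"gripper":0.5,"offset":[0,0,0],"rotation":[0,0,0]},{"gripper":0.5,"offset":[0,0,-0.025],"rotation":[0,0,0]},{"gripper":0.6,"offset":[0,0,-0.04],"rotation":[0,0,0]},{"gripper":0.6,"offset":[0,0,-0.04],"rotation":[0,0,-8]},{"gripper":0.6,"offset":[0,0,-0.04],"rotation":[0,0,-8]},{"gripper":0.6,"offset":[0,0,-0.03],"rotation":[0,0,-8]},{"gripper":0.6,"offset":[-0.015,-0.015,0],"rotation":[0,0,0]},{"gripper":0.6,"offset":[-0.015,-0.015,0],"rotation":[0,0,0]},{"gripper":0.6,"offset":[0,0,0],"rotation":[0,0,0]},{"gripper":0.6,"offset":[0,0,0],"rotation":[0,0,0]}]}}

```text
clock: 59.85
position: [0.4456, 0.0649, 0.1954]
ee_rot: [0.005, 1.0, 0.0, -0.0]
ft_force: [-0.3, 0.3, 0.3]
grip_width: 0.6
grasp_force: 0.0
```

```bash
python3 - <<'E'
from h import *
im,K,C=cam("wrist");im2,_,_=cam("scene")
h=cv2.cvtColor(im,cv2.COLOR_BGR2HSV);w=cv2.inRange(h,(0,0,170),(180,70,255))
for n,p in dict(NR=[.4176,.0195],NL=[.4156,.0954],FR=[.4934,.0217],FL=[.4916,.0976]).items():
    print(n,"knob top expected px",proj([*p,.065],K,C)[0],"hex top",proj([*p,.038],K,C)[0])
u,v=proj([.4546,.058,.04],K,C)[0].astype(int)
a=im[max(0,v-110):v+110,u-110:u+110]
cv2.imwrite("pics/final.png",np.hstack([cv2.resize(a,(400,400)),cv2.resize(im2[180:320,340:480],(400,400),interpolation=2)]));print(u-110,max(0,v-110))
E
```

```text
NR knob top expected px [255.384  185.3757] hex top [260.0133 179.5281]
NL knob top expected px [353.7748 181.8144] hex top [350.7267 176.2304]
FR knob top expected px [263.3225 275.7395] hex top [267.0586 263.7297]
FL knob top expected px [354.4526 272.8918] hex top [351.5647 261.0633]
196 112
```

View pics/final.png

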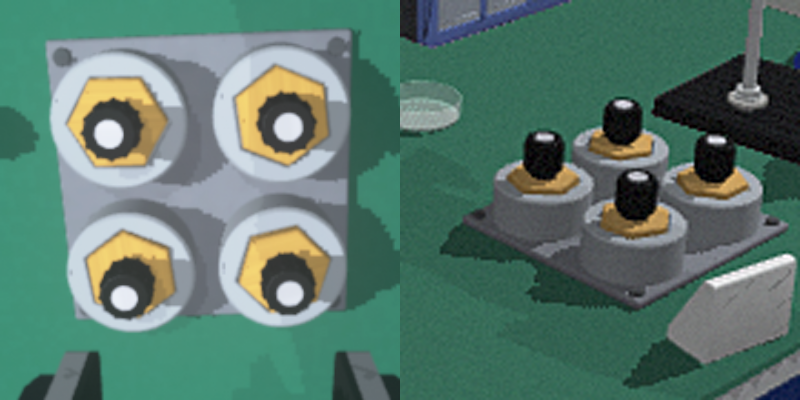

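All four plugs sit level and home in their hexagons: dots at about wrist (256,184), (354,182), (264,275) and (355,274), as expected. The gripper is open and clear. Handing in.

```bash
python3 -c "
from workcell import workorder
print(workorder.hand_in())"
```

```text
the job is handed in; nothing more can be done
None
```

The four buttons and four plugs went into their cups, with every plug pressed to its ledge and looking level and seated in the last picture, and the job was handed in at about 60 s; the hand-in gave no verdict.

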